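# Set up the glassware dryer: fit nozzles, raise arm four clicks, set air

### The arm

A 6-joint arm with a two-finger parallel gripper is mounted at the origin on a cart in front of the work surface, level with it; the furniture and walls round the work are solid. World frame = base frame: x ahead of the robot, y to its left, z up, the work surface at z = 0. Lengths are in m, angles in rad, forces in N, time in s.
With the tool pointing down it reaches from about 0.425 to 0.95 m from the base axis. Payload 3.5 kg.
Tool frame: the origin (TCP) lies between the finger pads; the fingertips stand 14 mm ahead of it and the grasp point (between the pads) lies 5 mm behind it; z points along the fingers, y is the direction in which the jaws open and shut (so a half turn about z gives the same grasp; the last joint's range is limited). The gripper opens to 85 mm and grips with 20 to 120 N. Pads are 22 mm wide; open, the fingers measure 114 mm over their backs; the gripper's body (76 mm by 85 mm) begins 54 mm behind the grasp point. The pads swing forward as they close: fully open they stand 13 mm farther back than shut.
Start: joints at [1.114, 0.286, 1.577, -0, 1.279, -0.15], TCP at [0.204, 0.643, 0.245] pointing down, gripper open.
Joint ranges: [-2.77, 2.77], [-0.9, 2.22], [0.21, 2.48], [-1.53, 4.67], [0.24, 2.81], [-2.84, 2.84]. Speed limits (rad/s): [2.79, 2.79, 3.14, 3.14, 3.14, 3.14].

### API

Orientations are given as a unit quaternion [x, y, z, w].
In Python, from plant import ctrl gives the robot as it stands. The module is installed in compiled form; this text tells all that it offers.
- The arm moves only by the tool servo_tool, never from a script. Its argument "increments" is text: rows parted by semicolons, each of 7 numbers parted by spaces: the turn, a rotation vector about the tool's x, y, z in rad, then the shift along the tool's x, y, z in cm, then the finger opening in cm, from 0 to 8.54. In form: ax ay az dx dy dz claw; .... A call has 1 to 10 rows; each row is the pose to reach, as a shift and turn from the pose commanded when the call began, along the tool's axes at that moment; what a row does not reach only later rows make up. A row lasts 1/12 s, in which the tool goes at most 41.7 mm and 7.16 degrees, less where a joint would pass 70% of its speed; a pose out of reach is approached as far as the arm can. A call with a gripper value outside its range is refused whole. The fingers move at their own pace and stop on an object; "grip_force" is the grip in N (left out, the last holds). Time passes only in rows, so rows that repeat a pose let the fingers close. It gives the time, the measured TCP pose, the force and the opening at its end, in the units of the state.
- ctrl.get_state(): the state, without advancing time (a new reading comes with each control period).
- ctrl.read_camera(name): name is "scene" or "top" or "wrist"; returns (picture, depth): 400x640x3 uint8, red, green, blue; 400x640 float32, m along the optical axis (not along the pixel's ray), 0 where there is no reading.
- ctrl.camera_info(name): a dict with "camera_matrix" (3x3 intrinsics, pixels), "world_to_cam" (4x4, takes a point from world to camera coordinates). Camera axes: x right, y down, z forward; pixel columns grow to the right and rows downward; lengths in m; the calibration is good to about 2 mm. A picture is of the moment at which its call begins: read the wrist's pose just before it. camera_info takes no time and is no camera call; for the wrist camera it gives the pose at the moment of the call.
- ctrl.sign_off(): hands the job in, once; it reports no verdict.
The state is a dict: "time": time; "qpos": joint angles; "dq": joint speeds; "joint_efforts": joint torques, N m; "eef_pos": TCP position; "tcp_rot": TCP orientation; "contact_force": force on the tool from outside, world axes, zero at the start; "wrist_torque": the same for the moment, N m; "opening": opening from 0.0 (shut) to 1.0 (fully open).
Only numpy, scipy, OpenCV 4.12 (cv2) and the standard library are available. Lean on these libraries where they do the work, as an engineer would, in place of code of your own. Each camera call takes 0.05 s, during which the arm holds its last target.

### The job

Get the glassware dryer ready: first turn its air knob fully shut to the round dot, lift the clear dust cover off the arm and stand it upright on the worktop clear of the dryer, and push every nozzle sleeve, wide end down, fully home on a spigot of matching size (wide on thick, slim on thin). Only then raise the ratchet arm by its black handle by exactly four clicks and let it rest on its pawl, and last of all turn the air knob to the long thick mark. Don't knock over or shove aside the conical flask or the small bottles, and leave everything let go.

Things in the scene. Friction and masses are not known exactly. Their poses are not given: they have to be found in the camera images.
- dryer: Glassware dryer, fixed: grey base plate (x -110 to +70, y -145 to +165 mm, 12 mm thick) with a sliding aluminium arm carrying four upright spigots, a ratchet post and an air knob. Origin at worktop height. Arm: centre line x +35 mm, 54 mm wide, y -120 to +150 mm, top at z 104 mm when down. Knob in front of it at x -65, y -10 mm. Turned by up to 0.2 rad.
- lift (a joint): Height of the arm in m; 0 at the bottom, where it starts. It slides straight up (at most 58 mm) with 6 to 15 N; every 10 mm of rise a spring pawl clicks under the next of five teeth, so when let go it sinks to the last click passed and rests at 0.010, 0.020 .. 0.050. Four clicks is 0.040: lift to about 0.045 and let go.
- lift_handle (a point): Centre of the black handle bar on top of the lifting post, on the arm: 16 mm wide in the dryer's x, 50 mm long in y, 18 mm high. Its underside is 53 mm above the arm's top. It moves up with the arm.
- pawl: Spring pawl at the lifting post. Origin coincides with the dryer's while the pawl is in. Its small black button (16 mm across, 10 mm long; centre at x -25, y +130, z 56 mm from the dryer's origin), pulled 6 mm towards the dryer's -x, frees the arm, which then sinks; needed only if the arm was raised too far.
- air_knob (a joint): Angle of the air knob in rad: 0 is shut (end stop, pointer at the round dot), growing clockwise seen from above to 2.6; the long thick mark is at 1.22. It stays where it is left (friction about 0.04 N m). It starts partly open, between 0.45 and 0.95.
- air_knob_grip (a point): Point on the knob's upright turning axis at the height to grip its bar. The bar is 42 mm long, 14 mm wide, 32 mm high, its top 7 mm above this point, which is 49 mm above the worktop. This frame turns with the knob: its -x runs along the bar to the end with the white pointer line, which at 0 points along the dryer's +x (away from the robot). Knob base 68 mm across.
- cover: Clear dust cover, an upside-down trough 46 x 196 x 42 mm (its x, y, z; 3 mm walls, 160 g), open below, standing on the arm over all four spigots. Origin at the centre of its underside; long side along its y.
- cover_grip (a point): Centre of the grey grip bar on top of the cover: 14 mm wide in the cover's x, 60 mm long in y, 26 mm high, standing on the cover's flat top (42 mm), so the point is 55 mm above its underside and 13 mm above the cover's top: keep the fingertips above that top.
- spigot_wide_a (a point): Foot of a thick spigot (18 mm in diameter, 30 mm tall, tip tapered) on the arm's top, on the spigot's axis. In the dryer's frame the spigots stand along y: thick at +60 and +10 mm, thin at -40 and -90 mm. Moves up with the arm.
- spigot_wide_b (a point): Foot of a thick spigot (18 mm in diameter, 30 mm tall, tip tapered) on the arm's top, on the spigot's axis. In the dryer's frame the spigots stand along y: thick at +60 and +10 mm, thin at -40 and -90 mm. Moves up with the arm.
- wide_1: White plastic nozzle sleeve, wide: 45 mm tall, bore 20.4 mm right through, outside 30.4 mm, with a wider skirt 46.4 mm across on its lowest 12 mm; 50 g. Origin at the centre of its underside, z up its axis. Stands upright on the worktop. Home when its underside lies on the arm's top round the spigot. May be absent.
- wide_2: White plastic nozzle sleeve, wide: 45 mm tall, bore 20.4 mm right through, outside 30.4 mm, with a wider skirt 46.4 mm across on its lowest 12 mm; 50 g. Origin at the centre of its underside, z up its axis. Stands upright on the worktop. Home when its underside lies on the arm's top round the spigot. May be absent.
- spigot_slim_a (a point): Foot of a thin spigot (12 mm in diameter, 30 mm tall, tip tapered) on the arm's top, on the spigot's axis. In the dryer's frame the spigots stand along y: thick at +60 and +10 mm, thin at -40 and -90 mm. Moves up with the arm.
- spigot_slim_b (a point): Foot of a thin spigot (12 mm in diameter, 30 mm tall, tip tapered) on the arm's top, on the spigot's axis. In the dryer's frame the spigots stand along y: thick at +60 and +10 mm, thin at -40 and -90 mm. Moves up with the arm.
- slim_1: White plastic nozzle sleeve, slim: 45 mm tall, bore 14.4 mm right through, outside 24.4 mm, with a wider skirt 40.4 mm across on its lowest 12 mm; 50 g. Origin at the centre of its underside, z up its axis. Stands upright on the worktop. Home when its underside lies on the arm's top round the spigot. May be absent.
- slim_2: White plastic nozzle sleeve, slim: 45 mm tall, bore 14.4 mm right through, outside 24.4 mm, with a wider skirt 40.4 mm across on its lowest 12 mm; 50 g. Origin at the centre of its underside, z up its axis. Stands upright on the worktop. Home when its underside lies on the arm's top round the spigot. May be absent.
- erlenmeyer: Conical flask, 68 mm across and 113 mm tall, a bystander. Origin at the centre of its underside.
- dropper: Small dropper bottle, 27 mm across and 86 mm tall, a bystander. Origin at the centre of its underside.
- stock_bottle: Small reagent bottle, 56 mm across and 109 mm tall, a bystander. Origin at the centre of its underside.
Things that resemble listed ones, but are neither listed nor needed, are in the scene too. Leave any blue look-alike of the slim_2 alone.

How it is judged:
On the way, in this order (a step that is already met when the one before it is completed fails the run):
1. the air knob is shut, on the round dot (value of joint air_knob between -0.2 and 0.1 rad), for 0.2 s.
2. with the air still shut and the arm still down, the cover stands on the worktop and every sleeve is home on its spigot (((horizontal distance between wide_1 and spigot_wide_a below 0.004 m and z of wide_1 in the frame of spigot_wide_a between -0.004 and 0.003 m and angle between wide_1's own z axis and vertical below 0.12 rad) or (horizontal distance between wide_1 and spigot_wide_b below 0.004 m and z of wide_1 in the frame of spigot_wide_b between -0.004 and 0.003 m and angle between wide_1's own z axis and vertical below 0.12 rad)) and ((horizontal distance between wide_2 and spigot_wide_a below 0.004 m and z of wide_2 in the frame of spigot_wide_a between -0.004 and 0.003 m and angle between wide_2's own z axis and vertical below 0.12 rad) or (horizontal distance between wide_2 and spigot_wide_b below 0.004 m and z of wide_2 in the frame of spigot_wide_b between -0.004 and 0.003 m and angle between wide_2's own z axis and vertical below 0.12 rad)) and ((horizontal distance between slim_1 and spigot_slim_a below 0.004 m and z of slim_1 in the frame of spigot_slim_a between -0.004 and 0.003 m and angle between slim_1's own z axis and vertical below 0.12 rad) or (horizontal distance between slim_1 and spigot_slim_b below 0.004 m and z of slim_1 in the frame of spigot_slim_b between -0.004 and 0.003 m and angle between slim_1's own z axis and vertical below 0.12 rad)) and ((horizontal distance between slim_2 and spigot_slim_a below 0.004 m and z of slim_2 in the frame of spigot_slim_a between -0.004 and 0.003 m and angle between slim_2's own z axis and vertical below 0.12 rad) or (horizontal distance between slim_2 and spigot_slim_b below 0.004 m and z of slim_2 in the frame of spigot_slim_b between -0.004 and 0.003 m and angle between slim_2's own z axis and vertical below 0.12 rad)) and height (world z) of cover between -0.006 and 0.006 m and angle between cover's own z axis and vertical below 0.1 rad and horizontal distance between cover and dryer above 0.09 m and value of joint lift between -0.01 and 0.006 m and value of joint air_knob between -0.2 and 0.15 rad), for 0.2 s.
3. with the air still shut, the arm has been raised four clicks (value of joint lift between 0.036 and 0.044 m and value of joint air_knob between -0.2 and 0.15 rad), for 0.3 s.
4. the air knob points to the long thick mark (value of joint air_knob between 1.12 and 1.32 rad and value of joint lift between 0.036 and 0.044 m), for 0.2 s.
At the end, for the whole second after the job is handed in: Each sleeve is home on a spigot of its size (4 mm sideways, 3 mm in height, upright); the cover stands upright on the worktop, its centre over 90 mm from the dryer's origin; the arm rests four clicks up (0.040 +/- 0.004); the air knob is at 1.22 +/- 0.1 rad; all let go and at rest (all of step 4 and ((horizontal distance between wide_1 and spigot_wide_a below 0.004 m and z of wide_1 in the frame of spigot_wide_a between -0.004 and 0.003 m and angle between wide_1's own z axis and vertical below 0.12 rad) or (horizontal distance between wide_1 and spigot_wide_b below 0.004 m and z of wide_1 in the frame of spigot_wide_b between -0.004 and 0.003 m and angle between wide_1's own z axis and vertical below 0.12 rad)) and ((horizontal distance between wide_2 and spigot_wide_a below 0.004 m and z of wide_2 in the frame of spigot_wide_a between -0.004 and 0.003 m and angle between wide_2's own z axis and vertical below 0.12 rad) or (horizontal distance between wide_2 and spigot_wide_b below 0.004 m and z of wide_2 in the frame of spigot_wide_b between -0.004 and 0.003 m and angle between wide_2's own z axis and vertical below 0.12 rad)) and ((horizontal distance between slim_1 and spigot_slim_a below 0.004 m and z of slim_1 in the frame of spigot_slim_a between -0.004 and 0.003 m and angle between slim_1's own z axis and vertical below 0.12 rad) or (horizontal distance between slim_1 and spigot_slim_b below 0.004 m and z of slim_1 in the frame of spigot_slim_b between -0.004 and 0.003 m and angle between slim_1's own z axis and vertical below 0.12 rad)) and ((horizontal distance between slim_2 and spigot_slim_a below 0.004 m and z of slim_2 in the frame of spigot_slim_a between -0.004 and 0.003 m and angle between slim_2's own z axis and vertical below 0.12 rad) or (horizontal distance between slim_2 and spigot_slim_b below 0.004 m and z of slim_2 in the frame of spigot_slim_b between -0.004 and 0.003 m and angle between slim_2's own z axis and vertical below 0.12 rad)) and height (world z) of cover between -0.006 and 0.006 m and angle between cover's own z axis and vertical below 0.1 rad and horizontal distance between cover and dryer above 0.09 m and linear speed of each of wide_1, wide_2, slim_1, slim_2, cover below 0.02 m/s); the robot touches nothing.
It fails at once if the conical flask or a small bottle is knocked over or shoved more than 40 mm (distance of any of erlenmeyer, dropper, stock_bottle from where it was at the start of the episode above 0.04 m or angle between any of erlenmeyer, dropper, stock_bottle's own z axis and vertical above 0.5 rad).
Of wide_1, wide_2, slim_1, slim_2 only 3 to 4 are there at a start; the rules pass over those that are not, and their reading is None.
At some moment in a run one of wide_1, wide_2, slim_1, slim_2 may be knocked a few centimetres aside while the robot is not near it.
It also fails if it takes over 208 s, if anything falls off the work surface, if the arm or the gripper's body presses on something with over 40 N, if the wrist force passes 120 N, or if a joint passes its speed limit or range.

## Working session

There is one attempt and no reset: what is moved stays moved. The work goes in short steps, Python scripts to look and compute and a tool call to move; the robot and the scene stay as the last step left them, time stands still between calls to the robot, and variables do not carry over. Pictures are saved under pics/ and viewed, and the job is handed in when it is done.

Besides the shell and the picture viewer there is one more tool, called as name(argument=value, ...) on one line, values as JSON. servo_tool: Moves the arm, as the interface text tells. Its arguments: {"type":"object","properties":{"increments":{"type":"string"},"grip_force":{"type":"number"}},"required":["increments"]}

```bash
mkdir -p pics
cat > h.py <<'E'
import numpy as np, cv2
from plant import ctrl
from scipy.spatial.transform import Rotation as R
def cam(n):
    i=ctrl.camera_info(n); 
    im,d=ctrl.read_camera(n)
    K=np.array(i["camera_matrix"]);W=np.array(i["world_to_cam"])
    return im,d,K,W
def cloud(d,K,W):
    v,u=np.mgrid[:d.shape[0],:d.shape[1]]
    p=np.stack([(u-K[0,2])/K[0,0]*d,(v-K[1,2])/K[1,1]*d,d],-1)
    C=np.linalg.inv(W); q=p@C[:3,:3].T+C[:3,3]
    q[d<=0]=np.nan
    return q
def proj(P,K,W):
    P=np.atleast_2d(P); c=P@W[:3,:3].T+W[:3,3]; q=c@K.T; return q[:,:2]/q[:,2:]
def save(n,im): cv2.imwrite(f"pics/{n}.png",im[:,:,::-1])
E
python3 - <<'E'
from h import *
s=ctrl.get_state(); print({k:np.round(v,3) for k,v in s.items()})
for n in ["scene","top","wrist"]:
    im,d,K,W=cam(n); save(n+"0",im); np.savez(f"{n}0.npz",im=im,d=d,K=K,W=W); print(n,K[0,0],np.round(np.linalg.inv(W),3).tolist())
E
```

```text
{'time': np.float64(0.0), 'qpos': array([ 1.114,  0.287,  1.578, -0.   ,  1.279, -0.15 ]), 'dq': array([ 0.002, -0.001,  0.   , -0.   , -0.001, -0.001]), 'joint_efforts': array([ 1.0000e-03, -4.0597e+01, -2.9263e+01, -0.0000e+00,  6.0000e-03,
        0.0000e+00]), 'eef_pos': array([0.204, 0.643, 0.244]), 'tcp_rot': array([ 0.153,  0.988, -0.001, -0.   ]), 'contact_force': array([ 0.5  , -0.605, -0.006]), 'wrist_torque': array([ 0.021, -0.019, -0.014]), 'opening': np.float64(0.998)}
scene 393.5364057031697 [[0.615, -0.449, 0.648, -0.097], [-0.789, -0.331, 0.518, -0.371], [-0.018, -0.83, -0.558, 0.672], [0.0, 0.0, 0.0, 1.0]]
top 462.05969194367003 [[-0.017, -0.997, 0.079, 0.397], [-1.0, 0.015, -0.027, 0.15], [0.026, -0.079, -0.997, 1.273], [0.0, 0.0, 0.0, 1.0]]
wrist 293.7420890913685 [[0.302, 0.903, 0.305, 0.124], [0.953, -0.286, -0.099, 0.669], [-0.002, 0.321, -0.947, 0.373], [0.0, 0.0, 0.0, 1.0]]
```

View pics/scene0.png

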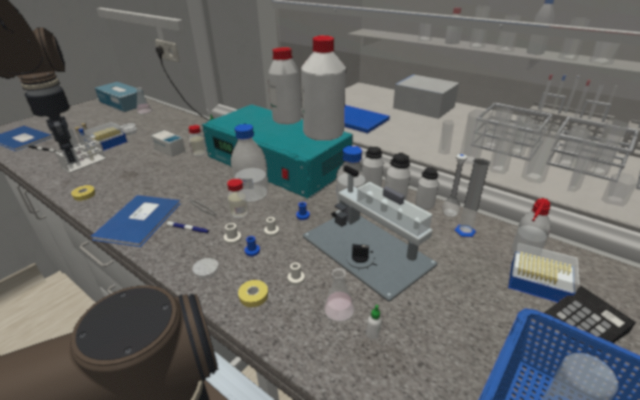

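View pics/top0.png

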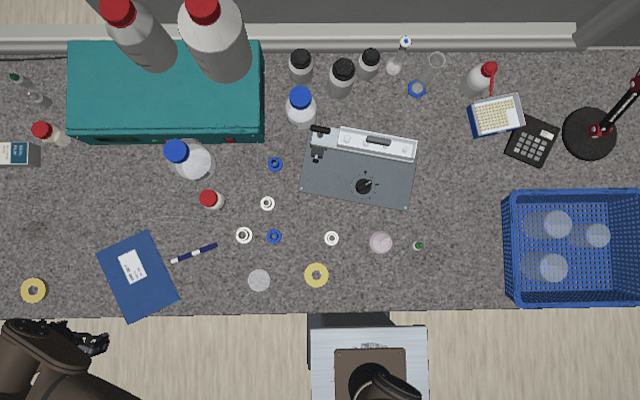

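View pics/wrist0.png

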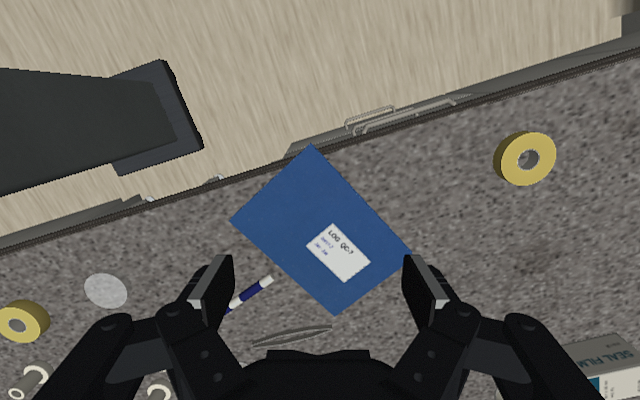

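Top view: white sleeves at (267,203), (244,235) and (331,238); blue look-alikes at (275,164) and (274,236); dryer at about (360,170). I'll enlarge it and measure.

Run:
```python
from h import *
z=np.load("top0.npz");im,d,K,W=[z[k] for k in("im","d","K","W")]
c=im[110:270,225:435]; save("topcrop",cv2.resize(c,None,fx=3.7,fy=3.7,interpolation=cv2.INTER_CUBIC))
q=cloud(d,K,W)
for (u,v) in [(267,203),(244,235),(331,238),(275,164),(274,236)]:
    sub=q[v-14:v+15,u-14:u+15].reshape(-1,3); c=im[v-14:v+15,u-14:u+15].reshape(-1,3).astype(int)
    white=(c.min(1)>140)
    up=sub[:,2]>0.03; lo=(sub[:,2]>0.006)&(sub[:,2]<0.02)
    print((u,v),"n",up.sum(),lo.sum(),"zmax",np.nanmax(sub[:,2]).round(4),"top bbox",np.round([sub[up].min(0),sub[up].max(0)],4).tolist(),"any",np.round([sub[sub[:,2]>.005].min(0),sub[sub[:,2]>.005].max(0)],4).tolist())
for (u,v) in [(200,240),(300,210),(450,220)]: print(q[v,u])
np.set_printoptions(precision=3,suppress=True)
print(q[170:200:6,340:400:8,2])
```

```text
(267, 203) n 48 97 zmax 0.0498 top bbox [[0.4827, 0.261, 0.0316], [0.5038, 0.283, 0.0498]] any [[0.4551, 0.2372, 0.005], [0.5295, 0.3112, 0.0498]]
(244, 235) n 67 119 zmax 0.0471 top bbox [[0.396, 0.321, 0.0314], [0.4227, 0.3493, 0.0471]] any [[0.3823, 0.3135, 0.0051], [0.4429, 0.3741, 0.0471]]
(331, 238) n 44 100 zmax 0.0483 top bbox [[0.3867, 0.0873, 0.0374], [0.408, 0.1087, 0.0483]] any [[0.3783, 0.0693, 0.0051], [0.4336, 0.1341, 0.0483]]
(275, 164) n 52 99 zmax 0.0494 top bbox [[0.5902, 0.2388, 0.0313], [0.6137, 0.2608, 0.0494]] any [[0.5654, 0.2253, 0.0051], [0.6205, 0.2863, 0.0494]]
(274, 236) n 47 97 zmax 0.0496 top bbox [[0.3947, 0.2434, 0.0313], [0.416, 0.2649, 0.0496]] any [[0.3702, 0.2271, 0.005], [0.441, 0.2845, 0.0496]]
[ 0.39540735  0.45680555 -0.00153029]
[ 0.47317072  0.18308708 -0.00156683]
[ 0.43883999 -0.23245907 -0.00077168]
[[0.012 0.004 0.008 0.007 0.005 0.011 0.01  0.014]
 [0.012 0.012 0.015 0.016 0.012 0.007 0.008 0.009]
 [0.005 0.012 0.021 0.051 0.015 0.012 0.011 0.014]
 [0.011 0.011 0.029 0.023 0.015 0.008 0.009 0.01 ]
 [0.009 0.01  0.017 0.019 0.011 0.008 0.008 0.008]]
```

View pics/topcrop.png

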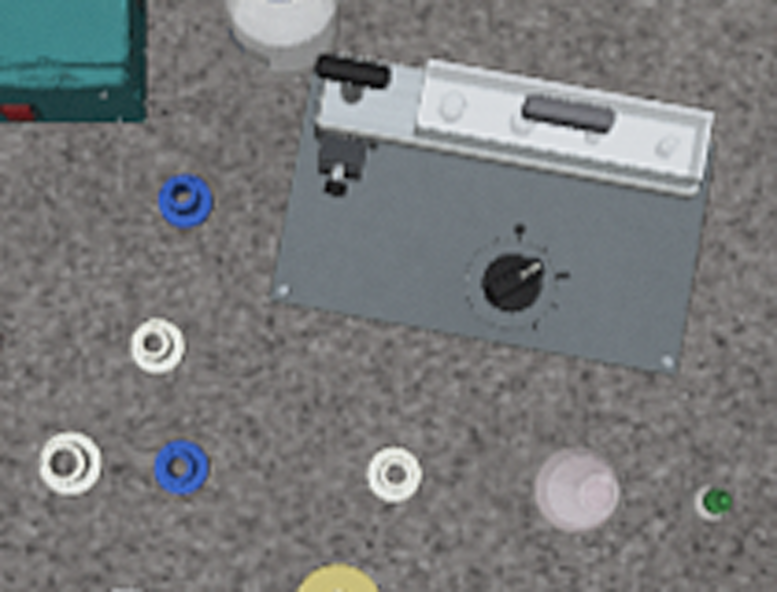

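```bash
cat >> h.py <<'E'
def ray(u,v,z,K,W):
    C=np.linalg.inv(W); r=C[:3,:3]@np.linalg.solve(K,[u,v,1.]); return C[:3,3]+r*(z-C[2,3])/r[2]
def sil(P,wide,K,W,sh,ss=4):
    m=np.zeros((sh[0]*ss,sh[1]*ss),np.uint8); a=np.linspace(0,2*np.pi,60)
    ro,rs=(.0152,.0232) if wide else (.0122,.0202)
    for r,z0,z1 in((rs,0,.012),(ro,.0,.045)):
        pts=np.concatenate([np.c_[P[0]+r*np.cos(a),P[1]+r*np.sin(a),0*a+P[2]+z] for z in(z0,z1)])
        h=cv2.convexHull((proj(pts,K,W)*ss+ss/2-.5).astype(np.float32)); cv2.fillPoly(m,[np.round(h).astype(np.int32)],1)
    return m
def fitsleeve(im,K,W,u,v,wide,z=0.,n=30,thr=125):
    from scipy.optimize import minimize
    g=im.astype(int); m=((g.min(2)>thr)&(g.max(2)-g.min(2)<45)).astype(np.uint8)
    mm=np.zeros_like(m); mm[v-n:v+n+1,u-n:u+n+1]=m[v-n:v+n+1,u-n:u+n+1]
    cs,_=cv2.findContours(mm,cv2.RETR_EXTERNAL,cv2.CHAIN_APPROX_NONE); c=max(cs,key=cv2.contourArea)
    f=np.zeros_like(m); cv2.drawContours(f,[c],-1,1,-1)
    mo=cv2.moments(f,True); cen=np.array([mo["m10"],mo["m01"]])/mo["m00"]
    P=ray(*cen,.01,K,W); P[2]=z
    for _ in range(6):
        s=sil(P,wide,K,W,m.shape); ms=cv2.moments(s,True); cs_=(np.array([ms["m10"],ms["m01"]])/ms["m00"]-1.5)/4
        e=cen-cs_; A=ray(*(cen),.02,K,W); B=ray(*(cen-e),.02,K,W); P[:2]+=(A-B)[:2]
    return P,f.sum(),s.sum()/16
E
python3 - <<'E'
from h import *
np.set_printoptions(precision=4,suppress=True)
z=np.load("top0.npz");im,d,K,W=[z[k] for k in("im","d","K","W")]
for (u,v) in [(267,203),(244,235),(331,238)]:
    for w in(0,1): print((u,v),w,*fitsleeve(im,K,W,u,v,w,n=14))
g=lambda x,y:(225+(x+.5)/3.7-.5,110+(y+.5)/3.7-.5)
a=ray(*g(270,300),.012,K,W);b=ray(*g(677,372),.012,K,W);print(a,b,np.linalg.norm(a-b))
t=(a-b); th=np.arctan2(-t[0],t[1]); print("yaw",th)
Rz=np.array([[np.cos(th),-np.sin(th)],[np.sin(th),np.cos(th)]])
for p,l in((a,(-.11,.165)),(b,(-.11,-.145)),(ray(*g(513,283),.056,K,W),(-.065,-.01))): print("origin",p[:2]-Rz@np.array(l))
for s in((453,106),(520,120),(592,133),(667,145)): print("sp",ray(*g(*s),.134,K,W))
o=np.mean([p[:2]-Rz@np.array(l) for p,l in((a,(-.11,.165)),(b,(-.11,-.145)))],0)
for y in(.06,.01,-.04,-.09): print(o+Rz@np.array([.035,y]))
for p in((342,70),(353,185),(353,72)):pass
E
```

```text
(267, 203) 0 [0.492  0.2753 0.    ] 197 183.1875
(267, 203) 1 [0.492  0.2753 0.    ] 197 240.0
(244, 235) 0 [0.407  0.3388 0.    ] 257 189.125
(244, 235) 1 [0.407  0.3388 0.    ] 257 248.0
(331, 238) 0 [0.3973 0.1012 0.    ] 205 179.0625
(331, 238) 1 [0.3973 0.1012 0.    ] 205 235.1875
[0.5253 0.1886 0.012 ] [ 0.4673 -0.1124  0.012 ] 0.30655498455827973
yaw -0.19057875096138416
origin [0.6021 0.0057]
origin [0.6027 0.0091]
origin [0.5963 0.0105]
sp [0.643  0.0596 0.134 ]
sp [0.6328 0.0144 0.134 ]
sp [ 0.6234 -0.0343  0.134 ]
sp [ 0.6145 -0.085   0.134 ]
[0.6482 0.0597]
[0.6387 0.0106]
[ 0.6292 -0.0385]
[ 0.6197 -0.0876]
```

```bash
cat >> h.py <<'E'
def Rdown(yaw,tilt=0.):
    # tool y at yaw, z down
    y=np.array([np.cos(yaw),np.sin(yaw),0]); z=np.array([0,0,-1.]); x=np.cross(y,z)
    M=np.c_[x,y,z]
    return M@R.from_rotvec([0,tilt,0]).as_matrix()
def delta(p,yaw,tilt=0.,base=None):
    """increments from current measured pose (or base=(p,M))"""
    if base is None:
        s=ctrl.get_state(); P=np.array(s["eef_pos"]); M=R.from_quat(s["tcp_rot"]).as_matrix()
    else: P,M=base
    rv=R.from_matrix(M.T@Rdown(yaw,tilt)).as_rotvec(); sh=M.T@(np.array(p)-P)*100
    return " ".join(f"{x:.3f}" for x in rv)+"  "+" ".join(f"{x:.2f}" for x in sh)
def st():
    s=ctrl.get_state(); M=R.from_quat(s["tcp_rot"]).as_matrix()
    print("t %.2f"%s["time"],"p",np.round(s["eef_pos"],4),"yaw %.3f"%np.arctan2(M[1,1],M[0,1]),"z",np.round(M[:,2],3),"F",np.round(s["contact_force"],1),"T",np.round(s["wrist_torque"],2),"op %.1fmm"%(s["opening"]*85.4),"q",np.round(s["qpos"],2))
E
python3 -c "
from h import *
st(); print(delta((.54,.01,.30),.64))"
```

```text
t 0.15 p [0.2036 0.6431 0.2443] yaw 1.264 z [-0.001 -0.002 -1.   ] F [0.  0.4 0.2] T [ 0.   -0.05 -0.01] op 84.9mm q [ 1.11  0.29  1.58  0.    1.28 -0.15]
-0.002 0.000 0.624  -51.18 -50.20 -5.50
```

servo_tool(increments="0 0 0.2 -15 -12 -5.5 8; 0 0 0.3 -25 -24 -5.5 8;0 0 0.3 -25 -24 -5.5 8;0 0 0.3 -25 -24 -5.5 8;0 0 0.3 -25 -24 -5.5 8;0 0 0.3 -25 -24 -5.5 8;0 0 0.3 -25 -24 -5.5 8;0 0 0.3 -25 -24 -5.5 8;0 0 0.3 -25 -24 -5.5 8;0 0 0.3 -25 -24 -5.5 8")

```text
time: 0.98
eef_pos: [0.3715, 0.3364, 0.3011]
tcp_rot: [0.301, 0.954, 0.0, 0.001]
contact_force: [0.7, 0.7, -0.0]
opening: 0.941
```

```bash
python3 -c "
from h import *
st(); print(delta((.54,.01,.30),.64))"
```

```text
t 0.98 p [0.3715 0.3364 0.3011] yaw 0.959 z [ 0.002 -0.    -1.   ] F [ 0.7  0.7 -0. ] T [ 0.05 -0.03  0.01] op 80.4mm q [ 0.53 -0.15  1.93 -0.    1.35 -0.43]
0.001 0.002 0.319  -32.54 -17.04 0.15
```

servo_tool(increments="0 0 0.32 -32.5 -17 0 8;0 0 0.32 -32.5 -17 0 8;0 0 0.32 -32.5 -17 0 8;0 0 0.32 -32.5 -17 0 8;0 0 0.32 -32.5 -17 0 8;0 0 0.32 -32.5 -17 0 8;0 0 0.32 -32.5 -17 0 8;0 0 0.32 -32.5 -17 0 8;0 0 0.32 -32.5 -17 0 8;0 0 0.32 -32.5 -17 0 8")

```text
time: 1.82
eef_pos: [0.5417, 0.0102, 0.2995]
tcp_rot: [0.449, 0.893, -0.001, 0.0]
contact_force: [0.9, 0.0, 0.3]
opening: 0.934
```

```bash
python3 -c "
from h import *
st(); im,d,K,W=cam('wrist'); save('w1',im); np.savez('w1.npz',im=im,d=d,K=K,W=W)"
```

```text
t 1.82 p [0.5417 0.0102 0.2995] yaw 0.639 z [-0.    -0.002 -1.   ] F [0.9 0.  0.3] T [-0.    0.01 -0.02] op 79.8mm q [-0.17 -0.05  1.84 -0.    1.35 -0.81]
```

View pics/w1.png

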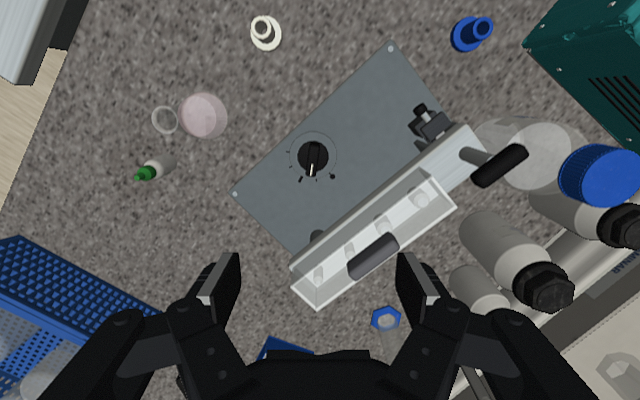

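Run:
```python
from h import *
z=np.load("w1.npz");im=z["im"]
save("w1a",cv2.resize(im[25:225,220:480],None,fx=3,fy=3,interpolation=cv2.INTER_CUBIC))
save("w1b",cv2.resize(im[115:195,260:370],None,fx=7,fy=7,interpolation=cv2.INTER_CUBIC))
```

```text
(no output)
```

View pics/w1a.png

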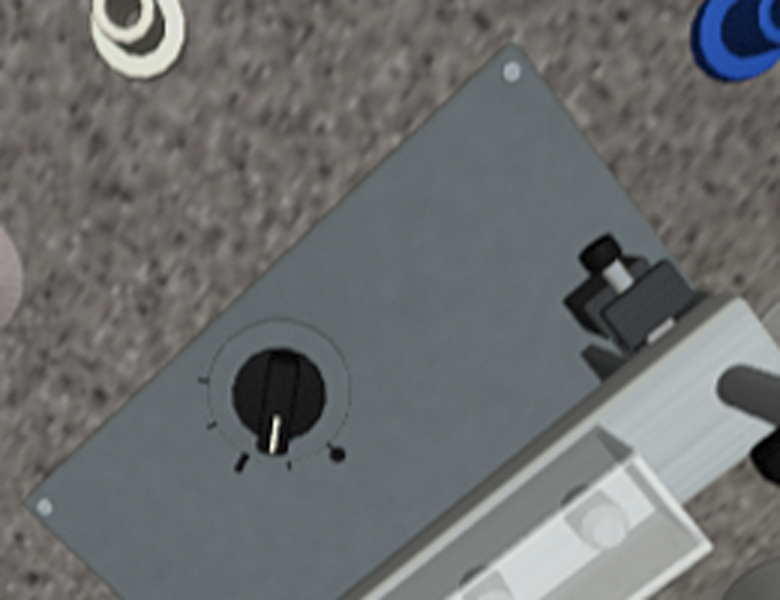

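View pics/w1b.png

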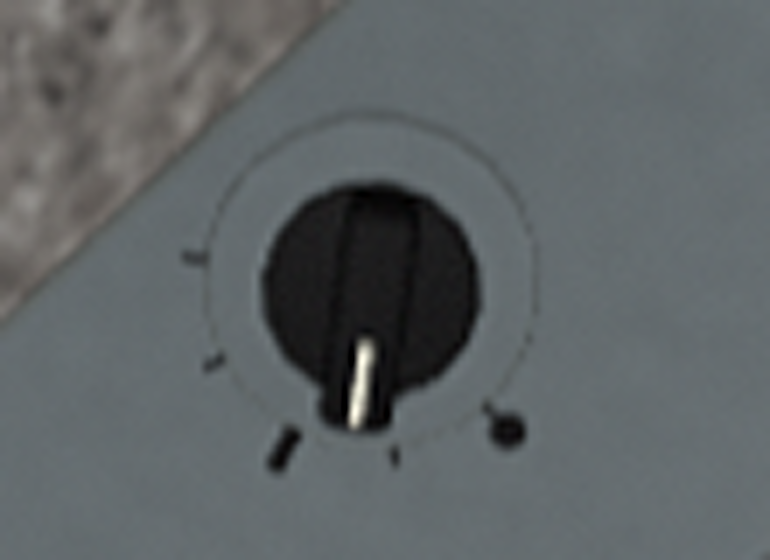

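Run:
```python
from h import *
from scipy.optimize import least_squares
np.set_printoptions(precision=4,suppress=True)
z=np.load("w1.npz");im,d,K,W=[z[k] for k in("im","d","K","W")]
A=lambda x,y:np.array([220+(x+.5)/3-.5,25+(y+.5)/3-.5]);B=lambda x,y:np.array([260+(x+.5)/7-.5,115+(y+.5)/7-.5])
obs=[(A(515,40),(-.11,.165,.012)),(A(25,503),(-.11,-.145,.012)),(B(372,275),(-.065,-.01,.012))]
def f(p):
    r=[]
    M=R.from_euler('z',p[2]).as_matrix()
    for o,l in obs: r+=list(proj(M@np.array(l)+[p[0],p[1],0],K,W)[0]-o)
    return np.array(r)
s=least_squares(f,[.6,.007,-.19]);print(s.x,s.fun)
a=ray(*B(365,342),.056,K,W);b=ray(*B(354,425),.056,K,W);v=b-a;yaw=np.arctan2(v[1],v[0]);print("ptr",a,b,yaw,"theta",s.x[2]-yaw)
M=R.from_euler('z',s.x[2]).as_matrix();print("knob",M@[-.065,-.01,0]+[s.x[0],s.x[1],0])
print("sleeve",fitsleeve(im,K,W,266,33,0,n=32))
```

```text
[ 0.5988  0.0074 -0.1985] [ 0.7607 -1.269  -1.7639  0.673   0.8283  1.2423]
ptr [0.5332 0.0073 0.056 ] [ 0.5409 -0.0066  0.056 ] -1.0679934102354438 theta 0.8695185185591913
knob [0.5331 0.0104 0.    ]
sleeve (array([0.3918, 0.0994, 0.    ]), np.uint64(906), np.float64(999.0625))
```

```bash
python3 -c "
from h import *
st(); print(delta((.533,.011,.10),.52)); print(delta((.533,.011,.044),.52))"
```

```text
t 1.87 p [0.5405 0.0126 0.2993] yaw 0.640 z [-0.002  0.001 -1.   ] F [0.5 0.6 0.5] T [-0.    0.02  0.01] op 80.2mm q [-0.16 -0.05  1.85  0.    1.35 -0.8 ]
-0.001 -0.001 0.120  0.30 -0.68 19.94
-0.001 -0.001 0.120  0.29 -0.67 25.54
```

servo_tool(increments="0 0 0.12 0.3 -0.7 10 4.5;0 0 0.12 0.3 -0.7 18 4.5;0 0 0.12 0.3 -0.7 20 4.5;0 0 0.12 0.3 -0.7 20 4.5;0 0 0.12 0.3 -0.7 20 4.5;0 0 0.12 0.3 -0.7 20 4.5;0 0 0.12 0.3 -0.7 20 4.5;0 0 0.12 0.3 -0.7 20 4.5;0 0 0.12 0.3 -0.7 20 4.5;0 0 0.12 0.3 -0.7 20 4.5")

```text
time: 2.7
eef_pos: [0.5345, 0.0124, 0.1036]
tcp_rot: [0.5, 0.866, 0.001, 0.003]
contact_force: [0.4, -0.3, -0.7]
opening: 0.53
```

```bash
python3 -c "
from h import *
st(); print(delta((.533,.011,.044),.52)); im,d,K,W=cam('wrist'); save('w2',im);st();st()"
```

```text
t 2.70 p [0.5345 0.0124 0.1036] yaw 0.524 z [ 0.006 -0.001 -1.   ] F [ 0.4 -0.3 -0.7] T [-0.01  0.   -0.02] op 45.2mm q [-0.17  0.14  2.03  0.    0.97 -0.69]
0.005 0.004 0.004  -0.03 -0.23 5.96
t 2.75 p [0.5341 0.0124 0.1031] yaw 0.524 z [ 0.005 -0.001 -1.   ] F [-0.4  0.5  0.8] T [-0.05  0.05  0.03] op 45.1mm q [-0.17  0.14  2.03  0.    0.97 -0.69]
t 2.75 p [0.5341 0.0124 0.1031] yaw 0.524 z [ 0.005 -0.001 -1.   ] F [-0.4  0.5  0.8] T [-0.05  0.05  0.03] op 45.1mm q [-0.17  0.14  2.03  0.    0.97 -0.69]
```

View pics/w2.png

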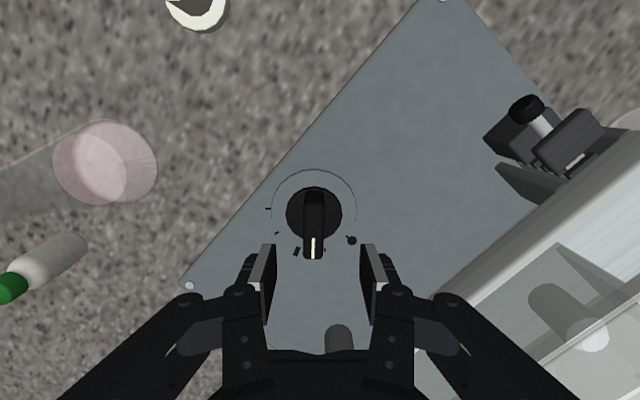

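The pointer bar (313,225) lines up with the jaws, centred between the fingers. Descend and grip.

servo_tool(increments="0 0 0 0 -0.1 3 4.5;0 0 0 0 -0.1 5.9 4.5;0 0 0 0 -0.1 5.9 4.5;0 0 0 0 -0.1 5.9 4.5;0 0 0 0 -0.1 5.9 2;0 0 0 0 -0.1 5.9 1;0 0 0 0 -0.1 5.9 1;0 0 0 0 -0.1 5.9 1;0 0 0 0 -0.1 5.9 1;0 0 0 0 -0.1 5.9 1", grip_force=40)

```text
time: 3.58
eef_pos: [0.5321, 0.0112, 0.0436]
tcp_rot: [0.499, 0.866, -0.001, 0.001]
contact_force: [-4.2, -1.7, 5.4]
opening: 0.155
```

```bash
python3 -c "
from h import *
st()"
```

```text
t 3.58 p [0.5321 0.0112 0.0436] yaw 0.525 z [ 0.001 -0.002 -1.   ] F [-4.2 -1.7  5.4] T [-0.28  0.52  0.01] op 13.2mm q [-0.17  0.24  2.05 -0.    0.85 -0.69]
```

servo_tool(increments="0 0 -0.1 0 0 0 1;0 0 -0.2 0 0 0 1;0 0 -0.3 0 0 0 1;0 0 -0.4 0 0 0 1;0 0 -0.5 0 0 0 1;0 0 -0.6 0 0 0 1;0 0 -0.7 0 0 0 1;0 0 -0.8 0 0 0 1;0 0 -0.86 0 0 0 1;0 0 -0.86 0 0 0 1")

```text
time: 4.42
eef_pos: [0.5309, 0.0097, 0.0435]
tcp_rot: [0.093, 0.996, -0.002, -0.001]
contact_force: [-7.9, -8.1, 9.0]
opening: 0.158
```

```bash
python3 -c "
from h import *
st()"
```

```text
t 4.42 p [0.5309 0.0097 0.0435] yaw 1.385 z [-0.003 -0.004 -1.   ] F [-7.9 -8.1  9. ] T [-1.26  1.16 -0.44] op 13.5mm q [-0.17  0.24  2.05 -0.01  0.86 -1.55]
```

servo_tool(increments="0 0 -0.86 0 0 0 2.5;0 0 -0.86 0 0 0 4;0 0 -0.86 0 0 0 4.5;0 0 -0.86 0 0 -4 4.5;0 0 -0.86 0 0 -8 4.5;0 0 -0.86 0 0 -12 5.5;0 0 -0.86 0 0 -16 6.5;0 0 -0.86 0 0 -20 8;0 0 -0.86 0 0 -20 8;0 0 -0.86 0 0 -20 8")

```text
time: 5.25
eef_pos: [0.5334, 0.0116, 0.2467]
tcp_rot: [-0.33, 0.944, -0.002, 0.004]
contact_force: [0.2, -0.6, -0.4]
opening: 0.939
```

```bash
python3 -c "
from h import *
st();im,d,K,W=cam('wrist'); save('w3',im);np.savez('w3.npz',im=im,d=d,K=K,W=W);st()"
```

```text
t 5.25 p [0.5334 0.0116 0.2467] yaw 2.244 z [ 0.01  -0.002 -1.   ] F [ 0.2 -0.6 -0.4] T [-0.04 -0.02 -0.06] op 80.2mm q [-0.17 -0.03  1.93 -0.    1.24 -2.41]
t 5.30 p [0.532  0.0119 0.2436] yaw 2.244 z [ 0.004 -0.001 -1.   ] F [-0.5 -0.6 -0.7] T [ 0.03 -0.05  0.03] op 80.4mm q [-0.17 -0.03  1.93 -0.    1.24 -2.41]
```

View pics/w3.png

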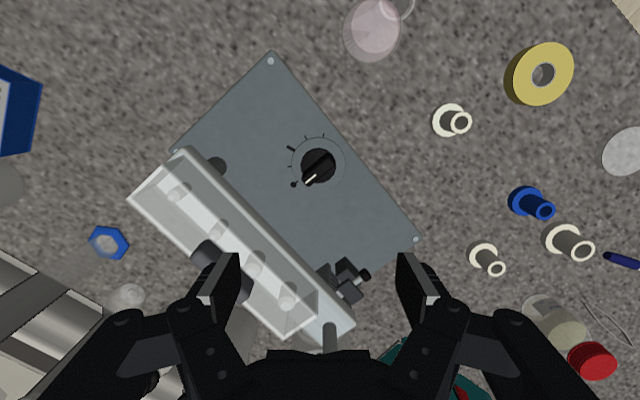

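I repeated the turn by mistake, which only spun the opened gripper. Checking the knob.

Run:
```python
from h import *
z=np.load("w3.npz");im=z["im"]
save("w3b",cv2.resize(im[120:220,260:380],None,fx=6,fy=6,interpolation=cv2.INTER_CUBIC))
save("w3a",cv2.resize(im[40:270,120:430],None,fx=2.5,fy=2.5,interpolation=cv2.INTER_CUBIC))
```

```text
(no output)
```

View pics/w3b.png

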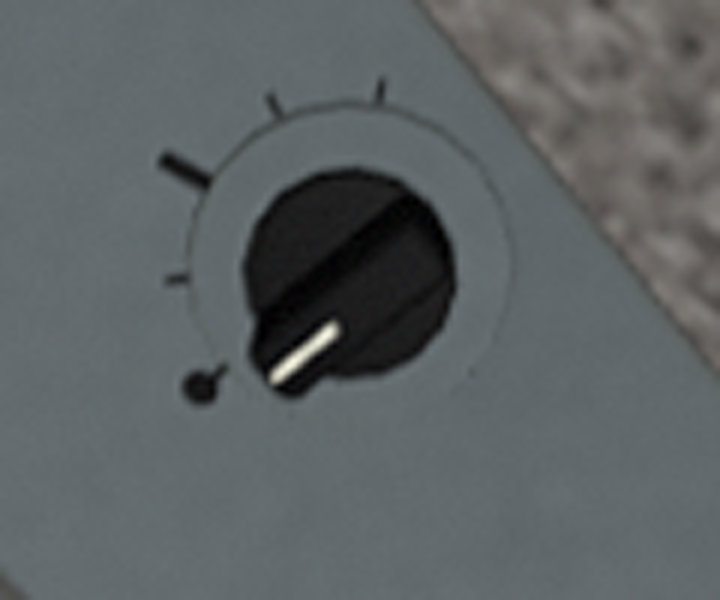

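View pics/w3a.png

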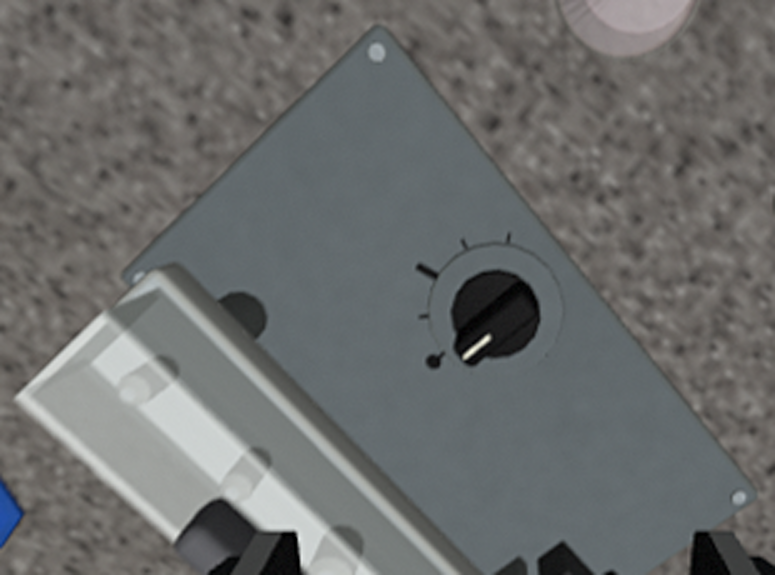

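```bash
cat > fitd.py <<'E'
from h import *
from scipy.optimize import least_squares
np.set_printoptions(precision=4,suppress=True)
E
python3 - <<'E'
from fitd import *
z=np.load("w3.npz");im,d,K,W=[z[k] for k in("im","d","K","W")]
A=lambda x,y:np.array([120+(x+.5)/2.5-.5,40+(y+.5)/2.5-.5]);B=lambda x,y:np.array([260+(x+.5)/6-.5,120+(y+.5)/6-.5])
obs=[(A(757,493),(-.11,.165,.012)),(A(381,24),(-.11,-.145,.012)),(A(122,274),(.07,-.145,.012)),(B(352,265),(-.065,-.01,.012))]
def f(p):
    r=[]
    M=R.from_euler('z',p[2]).as_matrix()
    for o,l in obs: r+=list(proj(M@np.array(l)+[p[0],p[1],0],K,W)[0]-o)
    return np.array(r)
s=least_squares(f,[.6,.007,-.19]);print(s.x,s.fun)
a=ray(*B(335,327),.056,K,W);b=ray(*B(272,380),.056,K,W);v=b-a;yaw=np.arctan2(v[1],v[0]);print("ptr",a,b,yaw,"theta",s.x[2]-yaw)
dot=ray(*B(201,388),.012,K,W); 
M=R.from_euler('z',s.x[2]).as_matrix();o=np.r_[s.x[:2],0];k=M@[-.065,-.01,0]+o;print("knob",k,"dot yaw",np.arctan2(dot[1]-k[1],dot[0]-k[0]))
print("from bar",b-.021*v/np.linalg.norm(v))
for y in(.06,.01,-.04,-.09):print(M@[.035,y,.104]+o)
for u,v_,w in((452,121,0),(487,260,0),(570,243,1)): print("sleeve",fitsleeve(im,K,W,u,v_,w,n=32))
E
```

```text
[ 0.5973  0.0071 -0.2024] [ 2.7561  2.7389 -0.1143 -2.1832 -2.6929  0.9662  0.2973  0.2956]
ptr [0.5349 0.0088 0.056 ] [0.5504 0.0059 0.056 ] -0.1836709973466608 theta -0.018759636896686555
knob [0.5317 0.0104 0.    ] dot yaw -0.21670473395945727
from bar [0.5298 0.0097 0.056 ]
[0.6437 0.0589 0.104 ]
[0.6336 0.0099 0.104 ]
[ 0.6236 -0.0391  0.104 ]
[ 0.6135 -0.0881  0.104 ]
sleeve (array([0.3918, 0.1001, 0.    ]), np.uint64(1032), np.float64(1206.6875))
sleeve (array([0.4886, 0.2612, 0.    ]), np.uint64(268), np.float64(1021.625))
sleeve (array([0.4002, 0.3656, 0.    ]), np.uint64(394), np.float64(1554.3125))
```

Knob pointer is within 0.02 rad of the dot. Next, look at the cover from above, with the jaws across its grip bar.

servo_tool(increments="0 0 0.1 0 0 -3 8;0 0 0.2 0 0 -6 8;0 0 0.3 0 0 -6 8;0 0 0.4 0 0 -6 8;0 0 0.5 0 0 -6 8;0 0 0.6 0 0 -6 8;0 0 0.7 0 0 -6 8;0 0 0.8 0 0 -6 8;0 0 0.9 0 0 -6 8;0 0 1 0 0 -6 8")

```text
time: 6.13
eef_pos: [0.5304, 0.0121, 0.2989]
tcp_rot: [0.165, 0.986, -0.0, -0.002]
contact_force: [-1.1, -0.3, 0.4]
opening: 0.936
```

```bash
python3 -c "
from h import *
st();print(delta((.629,-.015,.32),-.2))"
```

```text
t 6.13 p [0.5304 0.0121 0.2989] yaw 1.239 z [-0.004  0.001 -1.   ] F [-1.1 -0.3  0.4] T [0.   0.07 0.01] op 79.9mm q [-0.17 -0.07  1.87 -0.    1.35 -1.41]
-0.004 -0.003 1.439  -10.19 0.65 -2.16
```

servo_tool(increments="0 0 0.1 -2 0 -2 8;0 0 0.2 -4 0 -2 8;0 0 0.3 -6 0.3 -2 8;0 0 0.4 -8 0.6 -2 8;0 0 0.5 -10.2 0.6 -2 8;0 0 0.6 -10.2 0.6 -2 8;0 0 0.7 -10.2 0.6 -2 8;0 0 0.8 -10.2 0.6 -2 8;0 0 0.9 -10.2 0.6 -2 8;0 0 1 -10.2 0.6 -2 8")

```text
time: 6.97
eef_pos: [0.6291, -0.0151, 0.3185]
tcp_rot: [0.618, 0.786, -0.001, -0.002]
contact_force: [0.4, -0.1, -0.7]
opening: 0.936
```

servo_tool(increments="0 0 0.1 0 0 0 8;0 0 0.2 0 0 0 8;0 0 0.3 0 0 0 8;0 0 0.44 0 0 0 8;0 0 0.44 0 0 0 8;0 0 0.44 0 0 0 8")

```text
time: 7.47
eef_pos: [0.6293, -0.0151, 0.3194]
tcp_rot: [0.772, 0.635, -0.001, -0.001]
contact_force: [-0.5, -0.2, -0.9]
opening: 0.937
```

```bash
python3 -c "
from h import *
st();im,d,K,W=cam('wrist'); save('w4',im);np.savez('w4.npz',im=im,d=d,K=K,W=W)"
```

```text
t 7.47 p [ 0.6293 -0.0151  0.3194] yaw -0.194 z [-0.003  0.001 -1.   ] F [-0.5 -0.2 -0.9] T [ 0.05  0.08 -0.  ] op 80.0mm q [-0.18  0.14  1.61  0.    1.39  0.01]
```

View pics/w4.png

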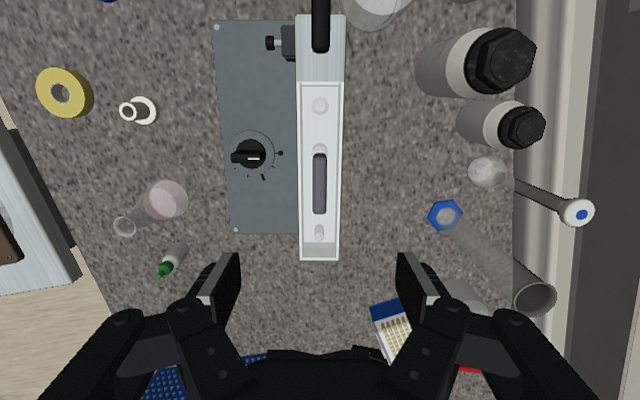

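Run:
```python
from fitd import *
z=np.load("w4.npz");im,d,K,W=[z[k] for k in("im","d","K","W")]
save("w4a",cv2.resize(im[70:270,280:360],None,fx=3,fy=3,interpolation=cv2.INTER_CUBIC))
q=cloud(d,K,W)
m=(q[...,2]>.163)&(q[...,2]<.182); m[:, :300]=0;m[:,340:]=0;m[:140]=0;m[230:]=0
p=q[m];print(m.sum(),p.mean(0),p.min(0),p.max(0)); vs,us=np.nonzero(m);print(us.min(),us.max(),vs.min(),vs.max())
c,(w,h),a=cv2.minAreaRect((p[:,:2]*1000).astype(np.float32));print(c,w,h,a)
m=(q[...,2]>.165)&(q[...,2]<.185); m[:, :300]=0;m[:,340:]=0;m[60:]=0
p=q[m];print("handle",m.sum(),p.mean(0),p.min(0),p.max(0))
```

```text
836 [ 0.6293 -0.0133  0.1716] [ 0.6172 -0.0441  0.1632] [0.6409 0.0144 0.1744]
312 326 155 214
(629.1762084960938, -15.013046264648438) 59.21238708496094 13.988054275512695 78.54490661621094
handle 1001 [0.6565 0.1209 0.1744] [0.6461 0.1015 0.1653] [0.6682 0.1412 0.1787]
```

View pics/w4a.png

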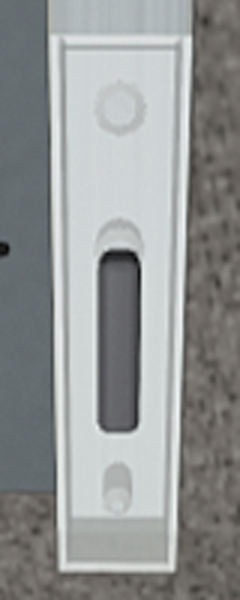

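servo_tool(increments="0 0 0 0 0 4 4.5;0 0 0 0 0 8 4;0 0 0 0 0 12 4;0 0 0 0 0 14 4;0 0 0 0 0 15.4 4;0 0 0 0 0 15.4 4;0 0 0 0 0 15.4 1;0 0 0 0 0 15.4 1;0 0 0 0 0 15.4 1;0 0 0 0 0 15.4 1", grip_force=60)

```text
time: 8.35
eef_pos: [0.6313, -0.0154, 0.17]
tcp_rot: [0.773, 0.635, 0.001, 0.002]
contact_force: [0.4, -0.0, 2.7]
opening: 0.148
```

```bash
python3 -c "
from h import *
st();"
```

```text
t 8.35 p [ 0.6313 -0.0154  0.17  ] yaw -0.196 z [ 0.004 -0.001 -1.   ] F [ 0.4 -0.   2.7] T [ 0.02 -0.02 -0.02] op 12.6mm q [-0.18  0.26  1.75  0.    1.12  0.01]
```

servo_tool(increments="0 0 0 0 0 0 1;0 0 0 0 0 -1 1;0 0 0 0 0 -4 1;0 0 0 0 0 -7 1;0 0 0 0 0 -10 1;0 0 0 0 0 -10 1;0 0 0 0 0 -10 1")

```text
time: 8.93
eef_pos: [0.631, -0.0153, 0.2705]
tcp_rot: [0.773, 0.635, 0.002, 0.002]
contact_force: [0.1, -1.0, -1.2]
opening: 0.145
```

```bash
python3 -c "
from h import *
st();im,d,K,W=cam('wrist'); save('w5',im);im,d,K,W=cam('scene'); save('s5',im);print(delta((.5,-.25,.25),-1.57));print(delta((.63,-.12,.27),-.9))"
```

```text
t 8.93 p [ 0.631  -0.0153  0.2705] yaw -0.196 z [ 0.005 -0.001 -1.   ] F [ 0.1 -1.  -1.2] T [0.01 0.02 0.01] op 12.4mm q [-0.18  0.17  1.67 -0.    1.3   0.01]
-0.002 0.002 1.374  -25.57 -8.08 1.61
-0.002 0.001 0.704  -10.28 2.13 -0.42
```

View pics/w5.png

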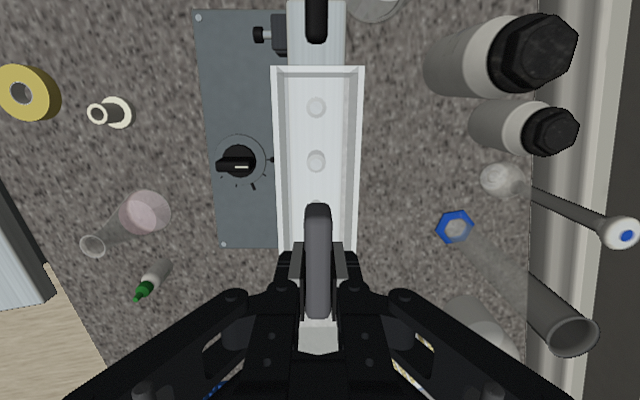

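View pics/s5.png

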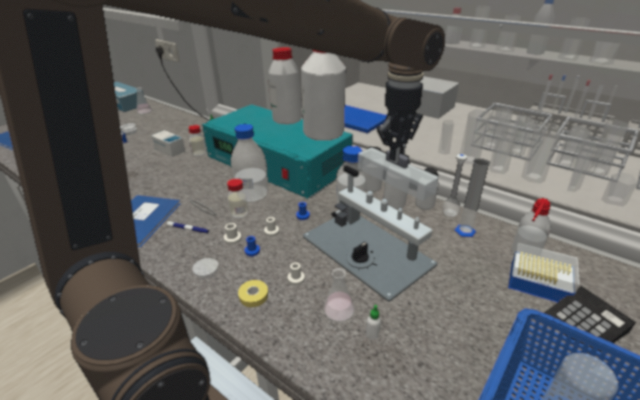

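servo_tool(increments="0 0 0.1 -3 -1 -1 1;0 0 0.2 -6 -2 -1 1;0 0 0.3 -9 -3 -1 1;0 0 0.4 -12 -4 -1 1;0 0 0.5 -15 -5 -1 1;0 0 0.6 -18 -6 -1 1;0 0 0.7 -21 -7 -1 1;0 0 0.8 -24 -8 -1 1;0 0 0.9 -25.6 -8.1 -1 1;0 0 1 -25.6 -8.1 -1 1")

```text
time: 9.87
eef_pos: [0.4983, -0.2529, 0.2744]
tcp_rot: [0.983, 0.182, -0.002, -0.001]
contact_force: [0.1, 1.5, -2.6]
opening: 0.146
```

servo_tool(increments="0 0 0.1 0 0 0 1;0 0 0.2 0 0 0 1;0 0 0.37 0 0 0 1;0 0 0.37 0 0 0 1;0 0 0.37 0 0 0 1;0 0 0.37 0 0 0 1")

```text
time: 10.37
eef_pos: [0.4999, -0.2499, 0.2751]
tcp_rot: [1.0, 0.003, -0.002, -0.001]
contact_force: [0.2, -0.3, -2.2]
opening: 0.144
```

```bash
python3 -c "
from h import *
st();im,d,K,W=cam('wrist'); save('w6',im);im,d,K,W=cam('top'); save('t6',im);np.savez('t6.npz',im=im,d=d,K=K,W=W);print(delta((.5,-.25,.20),-1.57))"
```

```text
t 10.37 p [ 0.4999 -0.2499  0.2751] yaw -1.565 z [-0.003  0.002 -1.   ] F [ 0.2 -0.3 -2.2] T [-0.04  0.02  0.02] op 12.3mm q [-0.65  0.01  1.83 -0.    1.3   0.92]
-0.001 0.002 0.005  -0.01 -0.00 7.60
```

View pics/w6.png

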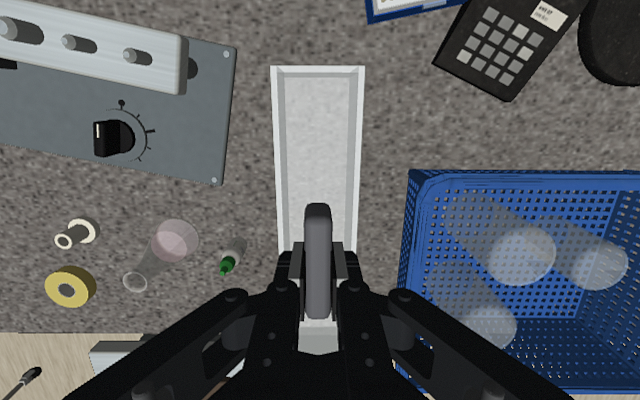

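View pics/t6.png

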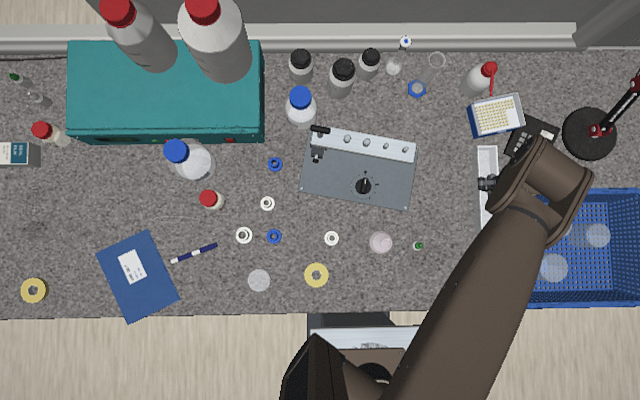

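```bash
python3 -c "
from fitd import *
z=np.load('top0.npz');q=cloud(z['d'],z['K'],z['W'])
print('basket zmax',np.nanpercentile(q[190:300,503:515,2],95),np.nanmin(q[195:300,503,1]),np.nanmax(q[195:300,500:515,1][q[195:300,500:515,2]>.03]))
z=np.load('t6.npz');q=cloud(z['d'],z['K'],z['W'])
print(np.round(q[140:250:10,490:600:10,2],2))
"
```

```text
basket zmax 0.11939918932288233 -0.3852481363178192 -0.34886147458715033
[[-0.   -0.    0.02  0.03  0.52  0.54  0.02 -0.01  0.02  0.02  0.03]
 [ 0.25 -0.    0.02  0.51  0.54  0.55  0.54  0.    0.01  0.02  0.03]
 [ 0.25  0.    0.49  0.53  0.56  0.54  0.55  0.55  0.54 -0.01  0.01]
 [ 0.25 -0.    0.52  0.56  0.56  0.54  0.54  0.54  0.54  0.54  0.53]
 [ 0.36  0.5   0.55  0.57  0.52  0.53  0.54  0.54  0.54  0.54  0.55]
 [ 0.29  0.53  0.57  0.56  0.48  0.51  0.53  0.54  0.54  0.55  0.12]
 [ 0.52  0.56  0.57  0.56  0.57  0.57  0.48  0.52  0.55  0.56  0.02]
 [ 0.54  0.55  0.57  0.58  0.58  0.57  0.57  0.54  0.56 -0.   -0.  ]
 [ 0.55  0.58  0.58  0.58  0.58  0.58  0.57  0.56  0.57  0.   -0.  ]
 [ 0.58  0.59  0.59  0.59  0.59  0.58  0.55  0.57  0.13  0.06  0.1 ]
 [ 0.6   0.6   0.6   0.6   0.59  0.59  0.56  0.01  0.01  0.06  0.1 ]]
```

servo_tool(increments="0 0 0 0 -2 3 1;0 0 0 0 -2.5 6 1;0 0 0 0 -2.5 9 1;0 0 0 0 -2.5 12 1;0 0 0 0 -2.5 15 1;0 0 0 0 -2.5 17 1;0 0 0 0 -2.5 19 1;0 0 0 0 -2.5 20 1;0 0 0 0 -2.5 20.5 1;0 0 0 0 -2.5 20.5 1")

```text
time: 11.3
eef_pos: [0.5001, -0.2252, 0.0714]
tcp_rot: [1.0, 0.003, -0.001, -0.001]
contact_force: [-0.3, -0.8, -1.2]
opening: 0.146
```

```bash
python3 -c "
from h import *
st()"
```

```text
t 11.30 p [ 0.5001 -0.2252  0.0714] yaw -1.566 z [-0.002  0.001 -1.   ] F [-0.3 -0.8 -1.2] T [-0.02 -0.03  0.01] op 12.4mm q [-0.61  0.22  2.   -0.    0.92  0.96]
```

servo_tool(increments="0 0 0 0 0 0.3 1;0 0 0 0 0 0.5 1;0 0 0 0 0 0.5 1;0 0 0 0 0 0.5 1")

```text
time: 11.63
eef_pos: [0.501, -0.2258, 0.0682]
tcp_rot: [1.0, 0.002, 0.001, 0.0]
contact_force: [-0.3, -0.2, -1.9]
opening: 0.146
```

servo_tool(increments="0 0 0 0 0 0.2 1;0 0 0 0 0 0.4 1;0 0 0 0 0 0.4 1;0 0 0 0 0 0.4 1")

```text
time: 11.97
eef_pos: [0.5013, -0.2259, 0.066]
tcp_rot: [1.0, 0.003, 0.0, 0.0]
contact_force: [-3.4, 3.9, 9.5]
opening: 0.148
```

Contact with 9.5 N up: the cover is on the worktop. Release and rise.

servo_tool(increments="0 0 0 0 0 -0.1 2;0 0 0 0 0 -0.1 4;0 0 0 0 0 -0.1 5;0 0 0 0 0 -0.1 5;0 0 0 0 0 -4 5;0 0 0 0 0 -8 5;0 0 0 0 0 -12 6;0 0 0 0 0 -16 7;0 0 0 0 0 -20 8;0 0 0 0 0 -23 8")

```text
time: 12.8
eef_pos: [0.501, -0.2258, 0.2973]
tcp_rot: [1.0, 0.002, 0.002, 0.001]
contact_force: [0.2, 0.0, 0.3]
opening: 0.938
```

```bash
python3 -c "
from fitd import *
st();im,d,K,W=cam('wrist'); save('w7',im);im,d,K,W=cam('top'); save('t7',im);np.savez('t7.npz',im=im,d=d,K=K,W=W);print(delta((.49,.27,.28),1.2))
for u,v,w in((267,203,0),(244,235,1),(331,238,0)): print(fitsleeve(im,K,W,u,v,w,n=14))
q=cloud(d,K,W); 
"
```

```text
t 12.80 p [ 0.501  -0.2258  0.2973] yaw -1.566 z [ 0.003 -0.002 -1.   ] F [0.2 0.  0.3] T [-0.05  0.03 -0.02] op 80.1mm q [-0.61 -0.03  1.83 -0.    1.34  0.96]
0.018 0.008 -2.766  -1.08 -49.74 1.71
(array([0.4911, 0.2775, 0.    ]), np.uint64(263), np.float64(184.375))
(array([0.4069, 0.3423, 0.    ]), np.uint64(302), np.float64(247.9375))
(array([0.4027, 0.1034, 0.    ]), np.uint64(316), np.float64(178.8125))
```

View pics/t7.png

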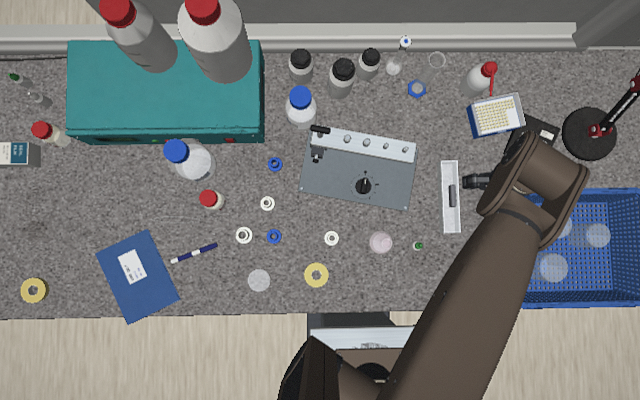

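View pics/w7.png

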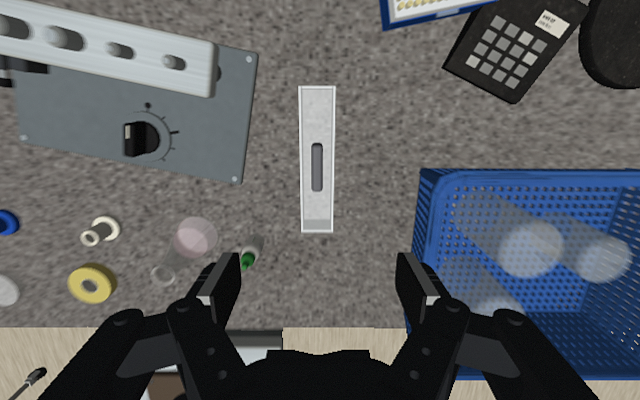

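Cover stands clear at top (451,197). Next, look at the bare spigots from directly above.

```bash
python3 -c "
from h import *
print(delta((.63,.02,.32),-.2))"
```

```text
0.014 -0.004 -1.366  12.84 -24.64 -1.94
```

servo_tool(increments="0 0 -0.12 2 -2 -2 8;0 0 -0.24 4 -5 -2 8;0 0 -0.36 6 -8 -2 8;0 0 -0.48 8 -12 -2 8;0 0 -0.6 10 -16 -2 8;0 0 -0.72 12.8 -20 -2 8;0 0 -0.84 12.8 -24.6 -2 8;0 0 -0.96 12.8 -24.6 -2 8;0 0 -1.08 12.8 -24.6 -2 8;0 0 -1.2 12.8 -24.6 -2 8")

```text
time: 13.73
eef_pos: [0.6271, 0.023, 0.3112]
tcp_rot: [0.821, 0.57, -0.001, -0.001]
contact_force: [-0.3, 0.3, 0.8]
opening: 0.942
```

servo_tool(increments="0 0 -0.1 0 0 0 8;0 0 -0.17 0 0 0 8;0 0 -0.17 0 0 0 8;0 0 -0.17 0 0 0 8")

```text
time: 14.07
eef_pos: [0.627, 0.0212, 0.3119]
tcp_rot: [0.774, 0.634, -0.001, -0.001]
contact_force: [-0.1, 0.2, 1.0]
opening: 0.938
```

Run:
```python
from fitd import *
st();im,d,K,W=cam('wrist'); save('w8',im);np.savez('w8.npz',im=im,d=d,K=K,W=W)
q=cloud(d,K,W); M=R.from_euler('z',-.2).as_matrix()
for y in(.06,.01,-.04,-.09):
    c=(M@[.035,y,0]+[.598,.007,0])
    r=np.hypot(q[...,0]-c[0],q[...,1]-c[1]); m=(r<.018)&(q[...,2]>.128)&(q[...,2]<.142)
    p=q[m]; print(c[:2],m.sum(),p.mean(0),np.ptp(p[:,:2],0) if len(p) else '', (p.min(0)+p.max(0))[:2]/2, proj(np.r_[c[:2],.134],K,W))
m=(abs(q[...,2]-.104)<.005); 
p=q[m]; p=p[(p[:,0]>.5)&(p[:,0]<.75)&(abs(p[:,1]-.02)<.2)]; print(len(p),p[:,2].mean()); print(cv2.minAreaRect((p[:,:2]*1000).astype(np.float32)))
save("w8a",cv2.resize(im[60:280,270:370],None,fx=2.7*1,fy=2.7,interpolation=cv2.INTER_CUBIC))
```

```text
t 14.07 p [0.627  0.0212 0.3119] yaw -0.198 z [-0.002  0.    -1.   ] F [-0.1  0.2  1. ] T [-0.05  0.05 -0.02] op 80.1mm q [-0.13  0.14  1.63 -0.    1.38  0.07]
[0.6442 0.0589] 221 [0.6438 0.0584 0.1329] [0.0169 0.0171] [0.6439 0.058 ] [[328.0831 140.8234]]
[0.6343 0.0098] 193 [0.634  0.0102 0.1328] [0.0172 0.0173] [0.634  0.0093] [[327.4753 187.0637]]
[ 0.6244 -0.0392] 80 [ 0.6242 -0.0386  0.1319] [0.0111 0.0111] [ 0.624  -0.0396] [[326.9255 228.8944]]
[ 0.6144 -0.0882] 67 [ 0.6144 -0.0873  0.1321] [0.0113 0.0107] [ 0.6144 -0.0883] [[326.4257 266.9177]]
8965 0.10438978492743235
((644.2974243164062, 35.40406799316406), (316.20745849609375, 109.09387969970703), 65.7545394897461)
```

View pics/w8.png

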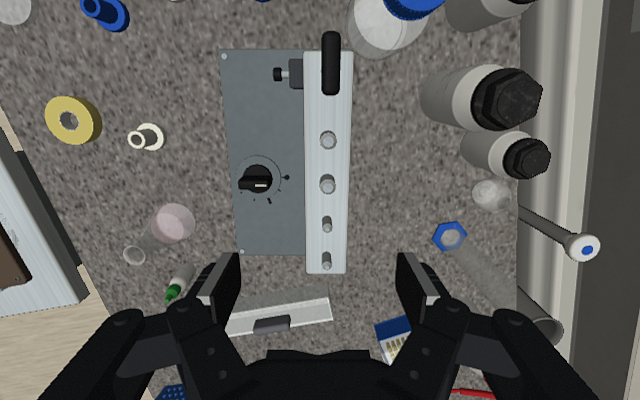

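```bash
python3 -c "
from h import *
print(delta((.42,.32,.26),-.0))"
```

```text
-0.002 0.000 -0.198  25.24 -26.17 5.26
```

servo_tool(increments="0 0 -0.1 3 -3 0 8;0 0 -0.2 6 -6 0 8;0 0 -0.2 9 -9 1 8;0 0 -0.2 12 -12 2 8;0 0 -0.2 15 -15 3 8;0 0 -0.2 18 -18 4 8;0 0 -0.2 21 -21 5.2 8;0 0 -0.2 24 -24 5.2 8;0 0 -0.2 25.2 -26.2 5.2 8;0 0 -0.2 25.2 -26.2 5.2 8")

```text
time: 14.95
eef_pos: [0.4151, 0.3229, 0.2604]
tcp_rot: [0.704, 0.71, -0.001, -0.002]
contact_force: [-1.2, -0.2, -0.3]
opening: 0.935
```

```bash
cat > look.py <<'E'
from fitd import *
import sys
# look.py name wide x y : wrist picture, find sleeve by depth near (x,y)
def sleeve_from(q,im,x,y,wide,zb=0.,rad=.045):
    g=im.astype(int); white=(g.max(2)-g.min(2)<40)
    r=np.hypot(q[...,0]-x,q[...,1]-y)
    m=(r<rad)&(q[...,2]>zb+.041)&(q[...,2]<zb+.050)&white
    p=q[m][:,:2]
    if len(p)<8: return None,len(p)
    ro=.0152 if wide else .0122
    # circle centre of top ring: median-based bbox centre
    lo,hi=np.percentile(p,2,0),np.percentile(p,98,0)
    return (p.mean(0),(lo+hi)/2,hi-lo),len(p)
if __name__=="__main__":
    st(); im,d,K,W=cam('wrist'); save(sys.argv[1],im); np.savez(sys.argv[1]+'.npz',im=im,d=d,K=K,W=W)
    q=cloud(d,K,W); x,y=float(sys.argv[3]),float(sys.argv[4]); w=int(sys.argv[2])
    print("depth",sleeve_from(q,im,x,y,w)); u,v=np.round(proj([x,y,.02],K,W)[0]).astype(int); print((u,v))
    if 0<u<640 and 0<v<400:
        try:
            n=min(50,u-1,v-1,638-u,398-v); print("sil",fitsleeve(im,K,W,u,v,w,n=n))
        except Exception as e: print(e)
E
python3 look.py w9 1 .406 .341
```

```text
t 14.95 p [0.4151 0.3229 0.2604] yaw 0.009 z [-0.003  0.001 -1.   ] F [-1.2 -0.2 -0.3] T [-0.02 -0.02 -0.  ] op 79.9mm q [ 0.47 -0.06  1.92  0.    1.28  0.46]
depth ((array([0.4052, 0.3357]), array([0.4049, 0.3356]), array([0.0274, 0.0283])), 282)
(np.int64(312), np.int64(152))
sil (array([0.4058, 0.3347, 0.    ]), np.uint64(987), np.float64(1048.8125))
```

View pics/w9.png

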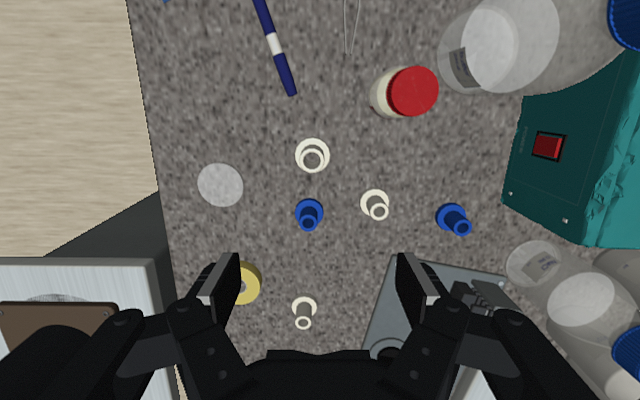

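```bash
python3 -c "
from h import *
im=np.load('w9.npz')['im']; save('w9a',cv2.resize(im[120:250,280:490],None,fx=3.7,fy=3.7,interpolation=cv2.INTER_CUBIC))
print(delta((.405,.3355,.12),0.0));print(delta((.405,.3355,.032),0.0))"
```

```text
-0.001 0.000 0.008  1.45 -1.20 14.08
-0.001 0.000 0.008  1.45 -1.19 22.88
```

View pics/w9a.png

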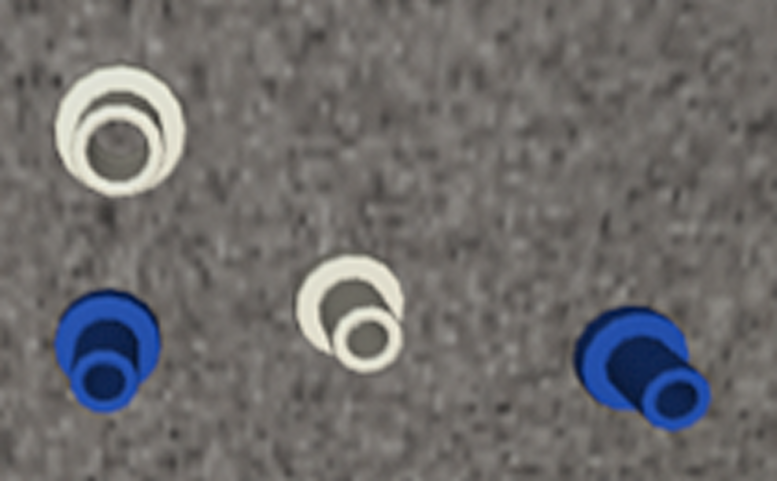

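White wide (312,155) and white slim (375,205) are confirmed; the blue ones are look-alikes. Pick the wide one first.

servo_tool(increments="0 0 0 1.4 -1.2 4 5.5;0 0 0 1.4 -1.2 8 5.5;0 0 0 1.4 -1.2 12 5.5;0 0 0 1.4 -1.2 15 5.5;0 0 0 1.4 -1.2 18 5.5;0 0 0 1.4 -1.2 20.5 5.5;0 0 0 1.4 -1.2 22.4 5.5;0 0 0 1.4 -1.2 22.9 5.5;0 0 0 1.4 -1.2 22.9 5.5;0 0 0 1.4 -1.2 22.9 5.5")

```text
time: 15.83
eef_pos: [0.4086, 0.3331, 0.0331]
tcp_rot: [0.706, 0.708, 0.001, 0.0]
contact_force: [1.5, -0.1, 0.1]
opening: 0.645
```

```bash
python3 -c "
from h import *
st();im,d,K,W=cam('wrist'); save('w10',im)"
```

```text
t 15.83 p [0.4086 0.3331 0.0331] yaw 0.003 z [ 0.001  0.    -1.   ] F [ 1.5 -0.1  0.1] T [ 0.02  0.   -0.02] op 55.1mm q [ 0.49  0.25  2.06 -0.    0.83  0.49]
```

View pics/w10.png

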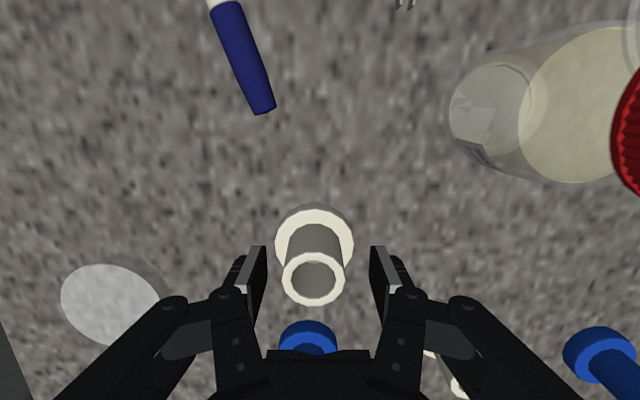

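servo_tool(increments="0 0 0 0.2 -0.1 0 3.5;0 0 0 0.2 -0.1 0 2;0 0 0 0.2 -0.1 0 2;0 0 0 0.2 -0.1 0 2;0 0 0 0.2 -0.1 0 2;0 0 0 0.2 -0.1 -2 2;0 0 0 0.2 -0.1 -6 2;0 0 0 0.2 -0.1 -10 2;0 0 0 0.2 -0.1 -14 2;0 0 0 0.2 -0.1 -18 2", grip_force=50)

```text
time: 16.72
eef_pos: [0.4057, 0.335, 0.2141]
tcp_rot: [0.706, 0.709, -0.0, 0.0]
contact_force: [0.7, -0.2, -0.3]
opening: 0.343
```

```bash
python3 -c "
from fitd import *
st();im,d,K,W=cam('wrist'); save('w11',im);st();np.savez('w11.npz',im=im,d=d,K=K,W=W)
print(delta((.632,.01,.22),-.2))"
```

```text
t 16.72 p [0.4057 0.335  0.2141] yaw 0.004 z [-0. -0. -1.] F [ 0.7 -0.2 -0.3] T [ 0.02 -0.08  0.02] op 29.3mm q [ 0.5  -0.01  1.97 -0.    1.19  0.49]
t 16.77 p [0.4099 0.3375 0.2242] yaw 0.005 z [ 0.014  0.008 -1.   ] F [2.2 2.8 4. ] T [ 0.14 -0.04 -0.  ] op 29.0mm q [ 0.5  -0.02  1.96 -0.    1.19  0.49]
0.013 -0.009 0.205  -32.86 22.05 0.48
```

View pics/w11.png

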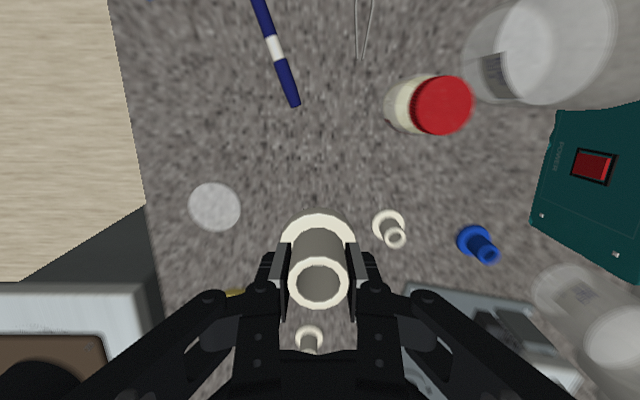

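```bash
cat > held.py <<'E'
from fitd import *
def held(name,wide):
    s=ctrl.get_state(); P=np.array(s["eef_pos"]);M=R.from_quat(s["tcp_rot"]).as_matrix()
    im,d,K,W=cam('wrist'); save(name,im)
    q=(cloud(d,K,W)-P)@M  # tool frame
    g=im.astype(int); wh=(g.max(2)-g.min(2)<40)&(g.min(2)>120)
    r=np.hypot(q[...,0],q[...,1])
    m=(r<.03)&wh&(q[...,2]<.0)&(q[...,2]>-.03)&(abs(q[...,1])<.0165)
    z=np.median(np.sort(q[m][:,2])[:80]); t=m&(abs(q[...,2]-z)<.003)
    p=q[t]; ro,ri=(.0152,.0102) if wide else(.0122,.0072)
    f=lambda c:(lambda rr: np.maximum(rr-ro,0)+np.maximum(ri-rr,0))(np.hypot(p[:,0]-c[0],p[:,1]-c[1]))
    s=least_squares(f,[p[:,0].mean(),0],loss='soft_l1',f_scale=.0005)
    print("n",len(p),"top z tool",z,"bottom below TCP %.4f"%(z+.045),"centre fit",s.x,"bbox c",(p.min(0)+p.max(0))[:2]/2,"ext",np.ptp(p,0)[:2],"mean",p.mean(0))
    return s.x,z
E
python3 -c "
from held import *
st(); held('w12',1); st()"
```

```text
t 16.77 p [0.4099 0.3375 0.2242] yaw 0.005 z [ 0.014  0.008 -1.   ] F [2.2 2.8 4. ] T [ 0.14 -0.04 -0.  ] op 29.0mm q [ 0.5  -0.02  1.96 -0.    1.19  0.49]
n 1366 top z tool -0.01235558072776965 bottom below TCP 0.0326 centre fit [-0.0002 -0.001 ] bbox c [-0.0002 -0.001 ] ext [0.0301 0.0289] mean [ 0.0005 -0.0009 -0.011 ]
t 16.82 p [0.4101 0.3376 0.2214] yaw 0.004 z [ 0.015  0.008 -1.   ] F [ 0.   0.4 -0.2] T [-0.02 -0.02  0.  ] op 29.0mm q [ 0.5  -0.02  1.96 -0.    1.18  0.49]
```

```bash
python3 -c "
from h import *
st();print(delta((.635,.0096,.20),-.2))"
```

```text
t 16.82 p [0.4101 0.3376 0.2214] yaw 0.004 z [ 0.015  0.008 -1.   ] F [ 0.   0.4 -0.2] T [-0.02 -0.02  0.  ] op 29.0mm q [ 0.5  -0.02  1.96 -0.    1.18  0.49]
0.014 -0.009 0.204  -32.91 22.31 2.21
```

servo_tool(increments="0 0 0.1 -3 2 0 2;0 0 0.2 -6.5 4.4 0 2;0 0 0.2 -10 6.8 0 2;0 0 0.2 -13.5 9.2 0 2;0 0 0.2 -17 11.6 0.5 2;0 0 0.2 -20.5 14 1 2;0 0 0.2 -24 16.3 1.5 2;0 0 0.2 -27.5 18.7 2 2;0 0 0.2 -31 21 2 2;0 0 0.2 -32.9 22.3 2 2")

```text
time: 17.65
eef_pos: [0.6313, 0.0041, 0.1906]
tcp_rot: [0.773, 0.634, -0.001, -0.0]
contact_force: [0.5, 0.1, -1.0]
opening: 0.335
```

servo_tool(increments="0 0 0 0 0 0 2;0 0 0 0 0 0 2;0 0 0 0 0 0 2")

```text
time: 17.9
eef_pos: [0.6299, 0.0076, 0.1912]
tcp_rot: [0.773, 0.634, -0.001, -0.001]
contact_force: [-0.7, 1.2, -0.4]
opening: 0.336
```

```bash
python3 -c "
from held import *
st(); held('w13',1); st();print(delta((.635,.0096,.165),-.2))"
```

```text
t 17.90 p [0.6299 0.0076 0.1912] yaw -0.196 z [-0.002  0.001 -1.   ] F [-0.7  1.2 -0.4] T [ 0.01 -0.01  0.06] op 28.7mm q [-0.15  0.24  1.74  0.    1.17  0.05]
n 1329 top z tool -0.01235454534424623 bottom below TCP 0.0326 centre fit [-0.0003 -0.001 ] bbox c [-0.0007 -0.0011] ext [0.03   0.0288] mean [ 0.0004 -0.001  -0.011 ]
t 17.95 p [0.6298 0.0082 0.1915] yaw -0.195 z [-0.002  0.001 -1.   ] F [ 0.4 -0.8 -0.7] T [-0.02  0.   -0.08] op 29.0mm q [-0.15  0.24  1.74  0.    1.17  0.05]
-0.002 -0.000 0.005  0.24 0.49 2.65
```

View pics/w13.png

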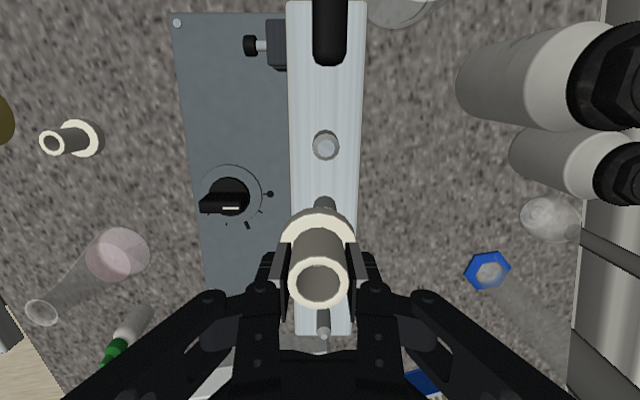

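servo_tool(increments="0 0 0 0.2 0.5 0 2;0 0 0 0.2 0.5 1 2;0 0 0 0.2 0.5 2 2;0 0 0 0.2 0.5 2 2;0 0 0 0.2 0.5 2 2")

```text
time: 18.37
eef_pos: [0.6348, 0.0088, 0.1704]
tcp_rot: [0.773, 0.635, -0.001, -0.001]
contact_force: [-0.4, 0.5, -1.3]
opening: 0.342
```

```bash
python3 -c "
from held import *
st();print(delta((.635,.0096,.165),-.2))"
```

```text
t 18.37 p [0.6348 0.0088 0.1704] yaw -0.195 z [-0.004  0.001 -1.   ] F [-0.4  0.5 -1.3] T [ 0.01  0.01 -0.01] op 29.2mm q [-0.15  0.27  1.74 -0.    1.14  0.05]
-0.004 0.000 0.005  0.08 0.01 0.54
```

Aligned within 1 mm; insert.

servo_tool(increments="0 0 0 0.05 0 0.4 2;0 0 0 0.05 0 0.8 2;0 0 0 0.05 0 1.2 2;0 0 0 0.05 0 1.2 2")

```text
time: 18.7
eef_pos: [0.6355, 0.0087, 0.1591]
tcp_rot: [0.773, 0.634, -0.001, -0.001]
contact_force: [-1.0, 0.1, 0.4]
opening: 0.341
```

```bash
python3 -c "
from held import *
st()"
```

```text
t 18.70 p [0.6355 0.0087 0.1591] yaw -0.196 z [-0.002  0.    -1.   ] F [-1.   0.1  0.4] T [-0.01 -0.03  0.04] op 29.1mm q [-0.15  0.28  1.75 -0.    1.12  0.05]
```

servo_tool(increments="0 0 0 0 0 0.5 2;0 0 0 0 0 1 2;0 0 0 0 0 1.5 2;0 0 0 0 0 1.9 2;0 0 0 0 0 2.1 2;0 0 0 0 0 2.1 2")

```text
time: 19.2
eef_pos: [0.636, 0.0086, 0.1389]
tcp_rot: [0.773, 0.635, -0.0, -0.0]
contact_force: [0.0, -0.2, -0.4]
opening: 0.335
```

```bash
python3 -c "
from held import *
st()"
```

```text
t 19.20 p [0.636  0.0086 0.1389] yaw -0.196 z [-0.001  0.    -1.   ] F [ 0.  -0.2 -0.4] T [-0.04 -0.02  0.01] op 28.6mm q [-0.15  0.31  1.76 -0.    1.08  0.05]
```

servo_tool(increments="0 0 0 0 0 0.2 2;0 0 0 0 0 0.4 2;0 0 0 0 0 0.5 2;0 0 0 0 0 0.5 2")

```text
time: 19.53
eef_pos: [0.6365, 0.0085, 0.1382]
tcp_rot: [0.773, 0.635, -0.0, 0.0]
contact_force: [-7.7, 0.3, 11.8]
opening: 0.339
```

```bash
python3 -c "
from held import *
st()"
```

```text
t 19.53 p [0.6365 0.0085 0.1382] yaw -0.196 z [-0.    -0.001 -1.   ] F [-7.7  0.3 11.8] T [ 0.04  1.14 -0.02] op 29.0mm q [-0.15  0.31  1.76 -0.    1.08  0.05]
```

servo_tool(increments="0 0 0 0 0 0 3.2;0 0 0 0 0 0 4;0 0 0 0 0 0 4.8;0 0 0 0 0 0 4.8;0 0 0 0 0 -3 4.8;0 0 0 0 0 -7 4.8;0 0 0 0 0 -11 5.5;0 0 0 0 0 -15 6.5;0 0 0 0 0 -18 8;0 0 0 0 0 -18 8")

```text
time: 20.37
eef_pos: [0.6392, 0.0083, 0.3241]
tcp_rot: [0.773, 0.635, 0.005, 0.006]
contact_force: [0.7, 0.7, 1.3]
opening: 0.936
```

```bash
cat > chk.py <<'E'
from look import *
def chk(name):
    st(); im,d,K,W=cam('wrist'); save(name,im); q=cloud(d,K,W)
    for n,c,w in(("wa",(.6439,.0583),1),("wb",(.634,.0098),1),("sa",(.6241,-.0391),0),("sb",(.6144,-.0879),0)):
        r=np.hypot(q[...,0]-c[0],q[...,1]-c[1]); p=q[(r<(.019 if w else .016))&(q[...,2]>.125)&(q[...,2]<.2)]
        if len(p)>5: print(n,"zmax %.4f"%np.percentile(p[:,2],95),"c-err",np.round((p.min(0)+p.max(0))[:2]/2-c,4),"ext",np.ptp(p,0)[:2].round(3))
    return q,im,K,W
if __name__=="__main__":
    chk(sys.argv[1])
E
python3 chk.py w14; python3 -c "
from fitd import *
im,d,K,W=cam('top'); save('t14',im)
for u,v,w in((267,203,0),(331,238,0)): print(fitsleeve(im,K,W,u,v,w,n=14))
print(delta((.49,.262,.25),.0))"
```

```text
t 20.37 p [0.6392 0.0083 0.3241] yaw -0.196 z [ 0.015 -0.002 -1.   ] F [0.7 0.7 1.3] T [-0.03 -0.03 -0.01] op 79.9mm q [-0.15  0.15  1.59  0.    1.38  0.05]
wa zmax 0.1354 c-err [-0.0001 -0.0003] ext [0.017 0.017]
wb zmax 0.1502 c-err [ 0.0011 -0.0016] ext [0.029 0.03 ]
sa zmax 0.1348 c-err [-0.     -0.0007] ext [0.011 0.011]
sb zmax 0.1348 c-err [-0.0003 -0.0008] ext [0.012 0.011]
(array([0.4946, 0.2694, 0.    ]), np.uint64(400), np.float64(184.1875))
(array([0.3971, 0.0953, 0.    ]), np.uint64(505), np.float64(179.6875))
0.004 0.000 -0.196  22.00 -19.37 6.56
```

View pics/w14.png

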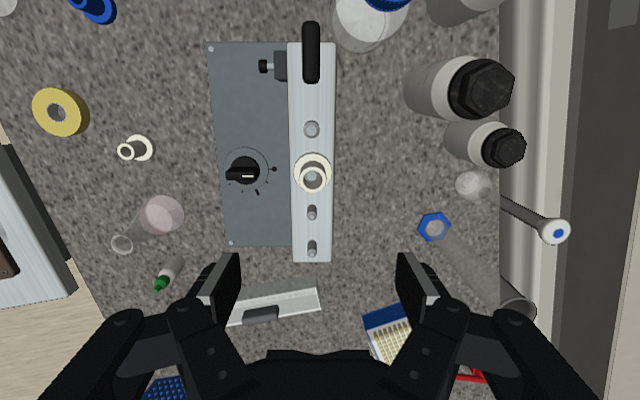

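View pics/t14.png

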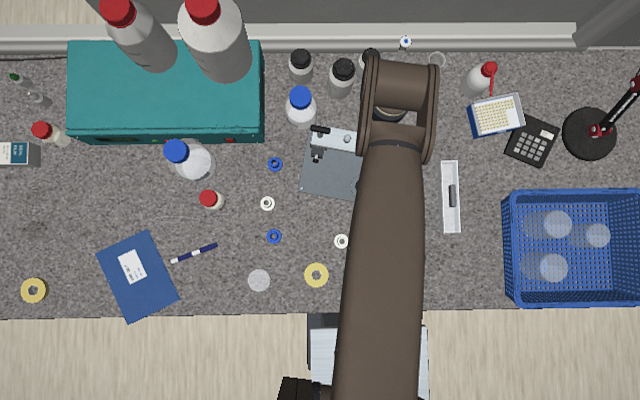

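Wide sleeve is home (top at z 0.150). The near slim has shifted in the top view from (331,238) to (341,241), so I'll re-measure it later. Now the far slim.

servo_tool(increments="0 0 -0.1 3 -2.5 0 8;0 0 -0.2 6 -5 0 8;0 0 -0.2 9 -8 1 8;0 0 -0.2 12 -11 2 8;0 0 -0.2 15 -14 3 8;0 0 -0.2 18 -16 4 8;0 0 -0.2 21 -18 5.2 8;0 0 -0.2 22 -19.4 6.5 8;0 0 -0.2 22 -19.4 6.5 8;0 0 -0.2 22 -19.4 6.5 8")

```text
time: 21.3
eef_pos: [0.4868, 0.2624, 0.2461]
tcp_rot: [0.705, 0.709, -0.003, -0.001]
contact_force: [-0.4, -0.4, -0.4]
opening: 0.935
```

```bash
python3 look.py w15 0 .49 .27; python3 -c "
from h import *
print(delta((.49,.268,.032),0.0))"
```

```text
t 21.30 p [0.4868 0.2624 0.2461] yaw 0.006 z [-0.005 -0.002 -1.   ] F [-0.4 -0.4 -0.4] T [-0.02 -0.03  0.  ] op 79.9mm q [ 0.31  0.02  1.87 -0.    1.25  0.3 ]
depth ((array([0.49  , 0.2716]), array([0.4902, 0.2714]), array([0.0218, 0.0221])), 237)
(np.int64(322), np.int64(162))
sil (array([0.4902, 0.2709, 0.    ]), np.uint64(835), np.float64(860.25))
-0.003 0.001 0.005  0.64 0.25 21.55
```

View pics/w15.png

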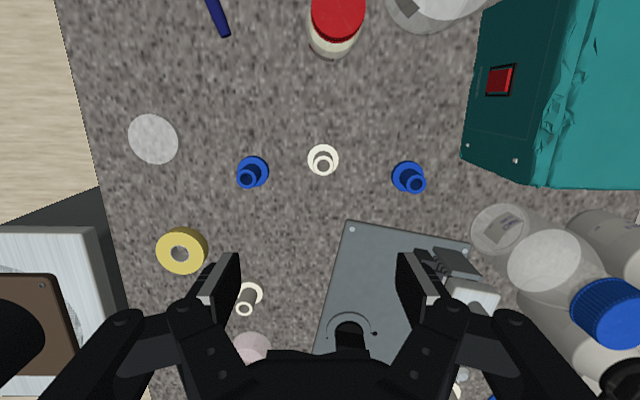

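servo_tool(increments="0 0 0 0.9 0.3 4 5;0 0 0 0.9 0.3 8 5;0 0 0 0.9 0.3 12 5;0 0 0 0.9 0.3 15 5;0 0 0 0.9 0.3 18 5;0 0 0 0.9 0.3 20 5;0 0 0 0.9 0.3 21.2 5;0 0 0 0.9 0.3 21.4 5;0 0 0 0.9 0.3 21.4 5;0 0 0 0.9 0.3 21.4 5")

```text
time: 22.18
eef_pos: [0.4933, 0.2712, 0.037]
tcp_rot: [0.706, 0.708, 0.001, 0.001]
contact_force: [0.0, 1.0, 0.6]
opening: 0.583
```

```bash
python3 -c "
from h import *
st();print(delta((.490,.2714,.032),0))"
```

```text
t 22.18 p [0.4933 0.2712 0.037 ] yaw 0.003 z [ 0.003  0.001 -1.   ] F [0.  1.  0.6] T [-0.01 -0.02  0.03] op 49.8mm q [ 0.32  0.31  1.98 -0.    0.85  0.32]
0.003 -0.001 0.003  0.02 -0.33 0.50
```

servo_tool(increments="0 0 0 0 -0.3 0.4 5;0 0 0 0 -0.3 0.4 3.5;0 0 0 0 -0.3 0.4 2;0 0 0 0 -0.3 0.4 1.5;0 0 0 0 -0.3 0.4 1.5;0 0 0 0 -0.3 0.4 1.5;0 0 0 0 -0.3 -3 1.5;0 0 0 0 -0.3 -7 1.5;0 0 0 0 -0.3 -11 1.5;0 0 0 0 -0.3 -16 1.5")

```text
time: 23.02
eef_pos: [0.4876, 0.2709, 0.1874]
tcp_rot: [0.706, 0.709, -0.001, -0.001]
contact_force: [0.5, 0.6, -1.2]
opening: 0.263
```

servo_tool(increments="0 0 0 0 0 0 1.5;0 0 0 0 0 0 1.5;0 0 0 0 0 0 1.5")

```text
time: 23.27
eef_pos: [0.4881, 0.2711, 0.1863]
tcp_rot: [0.706, 0.709, -0.0, -0.0]
contact_force: [-0.7, -0.6, -1.4]
opening: 0.268
```

```bash
python3 -c "
from held import *
st(); held('w16',0); st();print(delta((.6241,-.0391,.20),-.2))"
```

```text
t 23.27 p [0.4881 0.2711 0.1863] yaw 0.004 z [-0.001 -0.    -1.   ] F [-0.7 -0.6 -1.4] T [ 0.01  0.02 -0.03] op 22.9mm q [ 0.33  0.09  1.92 -0.    1.14  0.32]
n 89 top z tool -0.023994765782994747 bottom below TCP 0.0210 centre fit [ 0.0092 -0.0001] bbox c [ 0.0006 -0.0003] ext [0.0224 0.0321] mean [ 0.0089  0.0006 -0.0239]
t 23.32 p [0.4874 0.2708 0.1851] yaw 0.004 z [-0.003 -0.001 -1.   ] F [ 0.  -0.3 -0.5] T [-0.01 -0.03  0.01] op 23.0mm q [ 0.33  0.09  1.92 -0.    1.14  0.32]
-0.003 0.001 0.204  -31.05 13.53 -1.50
```

View pics/w16.png

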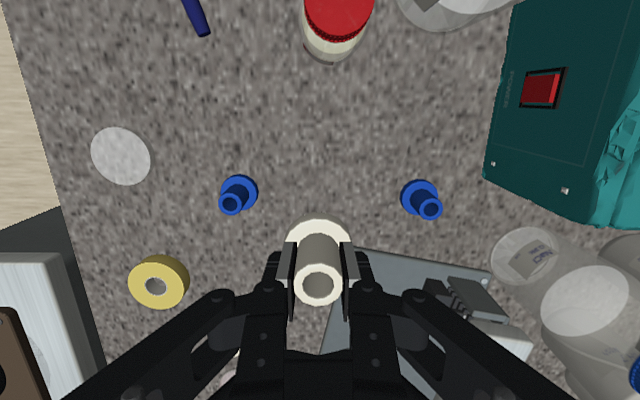

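```bash
sed -i 's/(abs(q\[...,1\])<.0165)/(abs(q[...,1])<(.0155 if wide else .0115))\&(q[...,2]>-.019)/' held.py; python3 -c "
from held import *
held('w17',0); st();print(delta((.6241,-.0391,.20),-.2))"
```

```text
n 1036 top z tool -0.013799334198086015 bottom below TCP 0.0312 centre fit [ 0.0003 -0.0011] bbox c [ 0.0001 -0.0006] ext [0.0245 0.0218] mean [ 0.0009 -0.0008 -0.0128]
t 23.37 p [0.4872 0.2707 0.1845] yaw 0.004 z [-0.004 -0.001 -1.   ] F [-0.8 -0.8 -0.7] T [-0.02 -0.02 -0.05] op 22.5mm q [0.33 0.09 1.92 0.   1.14 0.32]
-0.004 0.002 0.204  -31.04 13.56 -1.56
```

servo_tool(increments="0 0 0.1 -3 1.4 -2 1.5;0 0 0.2 -6.5 2.8 -2 1.5;0 0 0.2 -10 4.3 -2 1.5;0 0 0.2 -13.5 5.8 -2 1.5;0 0 0.2 -17 7.4 -2 1.5;0 0 0.2 -20.5 9 -2 1.5;0 0 0.2 -24 10.5 -2 1.5;0 0 0.2 -27.5 12 -2 1.5;0 0 0.2 -31 13.6 -2 1.5;0 0 0.2 -31 13.6 -2 1.5")

```text
time: 24.2
eef_pos: [0.627, -0.0443, 0.2044]
tcp_rot: [0.775, 0.632, -0.001, 0.0]
contact_force: [-0.9, 0.9, -0.4]
opening: 0.269
```

servo_tool(increments="0 0 0 0 0 0 1.5;0 0 0 0 0 0 1.5;0 0 0 0 0 0 1.5")

```text
time: 24.45
eef_pos: [0.6249, -0.037, 0.2055]
tcp_rot: [0.773, 0.635, -0.001, -0.001]
contact_force: [0.2, 0.2, -0.1]
opening: 0.267
```

```bash
python3 -c "
from held import *
st(); held('w18',0); st();print(delta((.6251,-.0393,.170),-.2))"
```

```text
t 24.45 p [ 0.6249 -0.037   0.2055] yaw -0.195 z [-0.003  0.001 -1.   ] F [ 0.2  0.2 -0.1] T [0.04 0.02 0.01] op 22.8mm q [-0.22  0.22  1.74  0.    1.19 -0.03]
n 1013 top z tool -0.013908091409770448 bottom below TCP 0.0311 centre fit [ 0.0002 -0.001 ] bbox c [-0.0002 -0.0006] ext [0.024  0.0218] mean [ 0.0007 -0.0008 -0.0129]
t 24.50 p [ 0.625  -0.0368  0.206 ] yaw -0.194 z [-0.002  0.001 -1.   ] F [ 0.2  0.1 -1. ] T [0.01 0.   0.  ] op 22.7mm q [-0.22  0.22  1.74  0.    1.19 -0.03]
-0.002 -0.000 0.006  -0.25 0.06 3.60
```

View pics/w18.png

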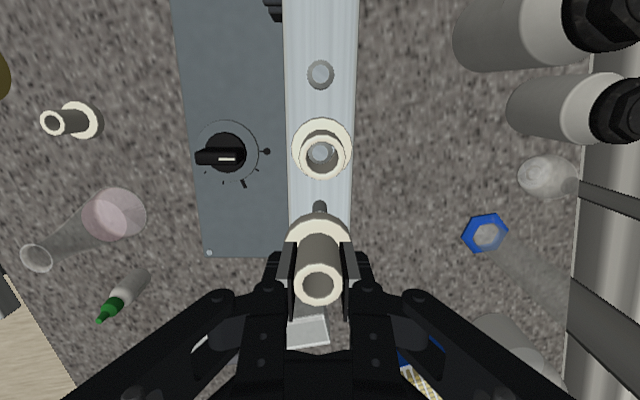

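servo_tool(increments="0 0 0 -0.25 0 1 1.5;0 0 0 -0.25 0 2 1.5;0 0 0 -0.25 0 3 1.5;0 0 0 -0.25 0 3.6 1.5;0 0 0 -0.25 0 3.6 1.5;0 0 0 -0.25 0 3.6 1.5")

```text
time: 25.0
eef_pos: [0.6249, -0.0404, 0.1699]
tcp_rot: [0.773, 0.635, -0.001, -0.001]
contact_force: [0.6, 1.2, -0.6]
opening: 0.267
```

```bash
python3 -c "
from held import *
st();print(delta((.6251,-.0393,.160),-.2))"
```

```text
t 25.00 p [ 0.6249 -0.0404  0.1699] yaw -0.196 z [-0.002  0.    -1.   ] F [ 0.6  1.2 -0.6] T [-0.01  0.02 -0.04] op 22.8mm q [-0.23  0.25  1.76  0.    1.13 -0.03]
-0.002 -0.000 0.004  0.11 0.00 0.99
```

servo_tool(increments="0 0 0 0.08 0 0.3 1.5;0 0 0 0.08 0 0.6 1.5;0 0 0 0.08 0 0.9 1.5;0 0 0 0.08 0 1.2 1.5;0 0 0 0.08 0 1.4 1.5;0 0 0 0.08 0 1.4 1.5")

```text
time: 25.5
eef_pos: [0.6252, -0.0399, 0.1563]
tcp_rot: [0.773, 0.634, -0.0, -0.0]
contact_force: [-0.9, -0.5, -0.6]
opening: 0.268
```

```bash
python3 -c "
from held import *
st()"
```

```text
t 25.50 p [ 0.6252 -0.0399  0.1563] yaw -0.196 z [-0.001  0.    -1.   ] F [-0.9 -0.5 -0.6] T [-0.04  0.02  0.01] op 22.9mm q [-0.23  0.27  1.77 -0.    1.1  -0.03]
```

servo_tool(increments="0 0 0 0 0 0.5 1.5;0 0 0 0 0 1 1.5;0 0 0 0 0 1.5 1.5;0 0 0 0 0 1.9 1.5;0 0 0 0 0 2.2 1.5;0 0 0 0 0 2.4 1.5;0 0 0 0 0 2.4 1.5")

```text
time: 26.08
eef_pos: [0.6253, -0.0399, 0.1363]
tcp_rot: [0.773, 0.635, -0.001, -0.001]
contact_force: [-8.0, 0.2, 13.4]
opening: 0.267
```

```bash
python3 -c "
from held import *
st()"
```

```text
t 26.08 p [ 0.6253 -0.0399  0.1363] yaw -0.195 z [-0.002 -0.    -1.   ] F [-8.   0.2 13.4] T [ 0.19  1.38 -0.02] op 22.8mm q [-0.23  0.29  1.78 -0.    1.07 -0.03]
```

Home (13 N contact at the expected height). Release and rise, then look at the last slim.

servo_tool(increments="0 0 0 0 0 0 2.8;0 0 0 0 0 0 3.8;0 0 0 0 0 0 4.5;0 0 0 0 0 0 4.5;0 0 0 0 0 -3 4.5;0 0 0 0 0 -7 4.5;0 0 0 0 0 -11 5.5;0 0 0 0 0 -15 6.5;0 0 0 0 0 -18 8;0 0 0 0 0 -18 8")

```text
time: 26.92
eef_pos: [0.6285, -0.0405, 0.3225]
tcp_rot: [0.773, 0.635, 0.005, 0.006]
contact_force: [0.1, 0.0, 1.4]
opening: 0.941
```

Run:
```python
from chk import *
q,im,K,W=chk('w19')
from scipy import ndimage as nd
g=im.astype(int); wh=(g.max(2)-g.min(2)<40)&(g.min(2)>150)&(q[...,2]>.038)&(q[...,2]<.052)&(q[...,0]<.48)&(q[...,1]>-.06)
l,n=nd.label(wh)
for i in range(1,n+1):
    p=q[l==i]
    if len(p)>15: print(len(p),(p.min(0)+p.max(0))/2,np.ptp(p,0))
print(delta((.46,.09,.25),0.))
```

```text
t 26.92 p [ 0.6285 -0.0405  0.3225] yaw -0.196 z [ 0.015 -0.003 -1.   ] F [0.1 0.  1.4] T [-0.02 -0.03  0.02] op 80.3mm q [-0.23  0.13  1.62  0.    1.38 -0.03]
wa zmax 0.1356 c-err [-0.0001 -0.0005] ext [0.017 0.017]
wb zmax 0.1504 c-err [ 0.0011 -0.0017] ext [0.029 0.03 ]
sa zmax 0.1503 c-err [ 0.0003 -0.0006] ext [0.023 0.023]
sb zmax 0.1347 c-err [-0.0001 -0.001 ] ext [0.011 0.011]
144 [0.3849 0.0716 0.0453] [0.0215 0.0224 0.0047]
274 [ 0.392  -0.0342  0.045 ] [0.0252 0.0434 0.0139]
0.010 0.001 -0.196  9.52 -19.03 6.66
```

View pics/w19.png

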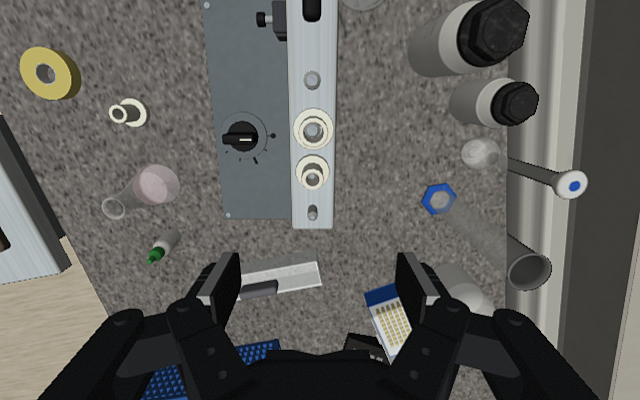

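Run:
```python
from fitd import *
D=[(.2036,.6431,.2443,1.11,.29,1.58),(.3715,.3364,.3011,.53,-.15,1.93),(.5341,.0124,.1031,-.17,.14,2.03),(.5321,.0112,.0436,-.17,.24,2.05),(.6293,-.0151,.3194,-.18,.14,1.61),(.6313,-.0154,.17,-.18,.26,1.75),(.4999,-.2499,.2751,-.65,.01,1.83),(.5001,-.2252,.0714,-.61,.22,2.0),(.4151,.3229,.2604,.47,-.06,1.92),(.4086,.3331,.0331,.49,.25,2.06),(.6348,.0088,.1704,-.15,.27,1.74),(.4933,.2712,.037,.32,.31,1.98),(.636,.0086,.1389,-.15,.31,1.76)]
D=np.array(D)
def f(p):
    d,L1,L2,z0=p; r=np.sqrt(D[:,0]**2+D[:,1]**2-d**2)
    e1=r-(L1*np.sin(D[:,4])+L2*np.sin(D[:,4]+D[:,5])); e2=D[:,2]-(z0+L1*np.cos(D[:,4])+L2*np.cos(D[:,4]+D[:,5]))
    return np.r_[e1,e2]
s=least_squares(f,[.1,.4,.4,0]);print(s.x,np.abs(s.fun).max())
d,L1,L2,z0=s.x
# wrist height above tcp: assume tcp drop h; z_shoulder~? reach wrt r: q3 and q5
def ik(x,y,z):
    r=np.sqrt(x*x+y*y-d*d); Z=z-z0; c=(r*r+Z*Z-L1**2-L2**2)/(2*L1*L2); q3=np.arccos(c); q2=np.arctan2(r,Z)-np.arctan2(L2*np.sin(q3),L1+L2*np.cos(q3)); return q2,q3,np.pi-q2-q3
for x in(.36,.38,.39,.40,.42): 
  for z in(.03,.1,.2): print(x,z,np.round(ik(x,.07,z),2))
```

```text
[0.077  0.4235 0.57   0.0046] 0.004818448491370142
0.36 0.03 [-0.12  2.46  0.81]
0.36 0.1 [-0.28  2.43  0.99]
0.36 0.2 [-0.44  2.34  1.23]
0.38 0.03 [-0.07  2.41  0.8 ]
0.38 0.1 [-0.23  2.39  0.98]
0.38 0.2 [-0.38  2.3   1.22]
0.39 0.03 [-0.05  2.39  0.8 ]
0.39 0.1 [-0.2   2.36  0.97]
0.39 0.2 [-0.35  2.28  1.21]
0.4 0.03 [-0.02  2.37  0.8 ]
0.4 0.1 [-0.17  2.34  0.97]
0.4 0.2 [-0.32  2.26  1.2 ]
0.42 0.03 [0.03 2.32 0.8 ]
0.42 0.1 [-0.12  2.29  0.96]
0.42 0.2 [-0.26  2.22  1.19]
```

```bash
python3 -c "
from h import *
print(delta((.44,.0716,.26),-1.57))"
```

```text
0.008 -0.006 1.374  7.33 -20.62 5.65
```

servo_tool(increments="0 0 0.12 1 -3 0 8;0 0 0.24 2 -6 0.5 8;0 0 0.36 3 -9 1 8;0 0 0.48 4 -12 2 8;0 0 0.6 5 -15 3 8;0 0 0.72 6 -18 4 8;0 0 0.84 7.3 -20.6 5.6 8;0 0 0.96 7.3 -20.6 5.6 8;0 0 1.08 7.3 -20.6 5.6 8;0 0 1.2 7.3 -20.6 5.6 8")

```text
time: 27.8
eef_pos: [0.4361, 0.0723, 0.2545]
tcp_rot: [0.996, 0.085, -0.002, -0.0]
contact_force: [-0.1, 0.0, -0.7]
opening: 0.938
```

servo_tool(increments="0 0 0.1 0 0 0 8;0 0 0.17 0 0 0 8;0 0 0.17 0 0 0 8;0 0 0.17 0 0 0 8")

```text
time: 28.13
eef_pos: [0.437, 0.0718, 0.2555]
tcp_rot: [1.0, 0.003, -0.001, -0.0]
contact_force: [-0.4, -0.2, -0.3]
opening: 0.941
```

```bash
python3 look.py w20 0 .385 .0716; python3 -c "
from h import *
print(delta((.385,.0716,.12),-1.57))"
```

```text
t 28.13 p [0.437  0.0718 0.2555] yaw -1.564 z [-0.003  0.    -1.   ] F [-0.4 -0.2 -0.3] T [ 0.03 -0.07 -0.03] op 80.4mm q [-0.07 -0.26  2.11 -0.    1.29  1.5 ]
depth ((array([0.385 , 0.0718]), array([0.3844, 0.0716]), array([0.0223, 0.0223])), 205)
(np.int64(318), np.int64(204))
sil (array([0.3826, 0.0717, 0.    ]), np.uint64(713), np.float64(811.125))
-0.000 0.002 0.006  -5.19 -0.01 13.59
```

View pics/w20.png

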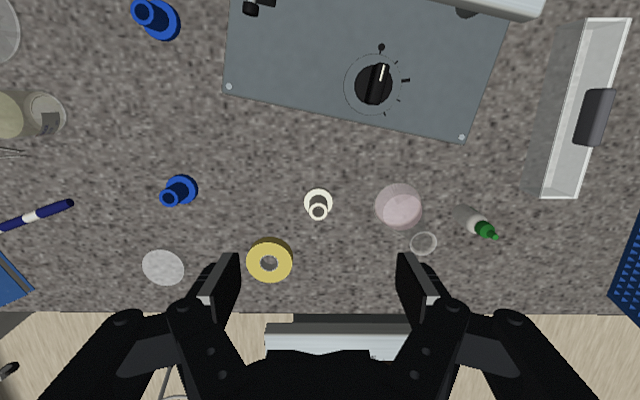

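servo_tool(increments="0 0 0 -2 0 3 5;0 0 0 -4 0 6 4;0 0 0 -5.2 0 9 4;0 0 0 -5.2 0 12 4;0 0 0 -5.2 0 14 4;0 0 0 -5.2 0 14 4;0 0 0 -5.2 0 14 4;0 0 0 -5.2 0 14 4")

```text
time: 28.85
eef_pos: [0.3867, 0.0715, 0.1183]
tcp_rot: [1.0, 0.003, 0.001, 0.0]
contact_force: [0.8, 0.6, 0.4]
opening: 0.472
```

```bash
python3 -c "
from h import *
st();print(delta((.3845,.0717,.0325),-1.57)); im,d,K,W=cam('scene');save('s21',im)"
```

```text
t 28.85 p [0.3867 0.0715 0.1183] yaw -1.565 z [ 0.002 -0.    -1.   ] F [0.8 0.6 0.4] T [0.01 0.01 0.06] op 40.3mm q [-0.08 -0.22  2.34  0.    1.01  1.49]
0.000 -0.002 0.005  -0.24 -0.03 8.57
```

View pics/s21.png

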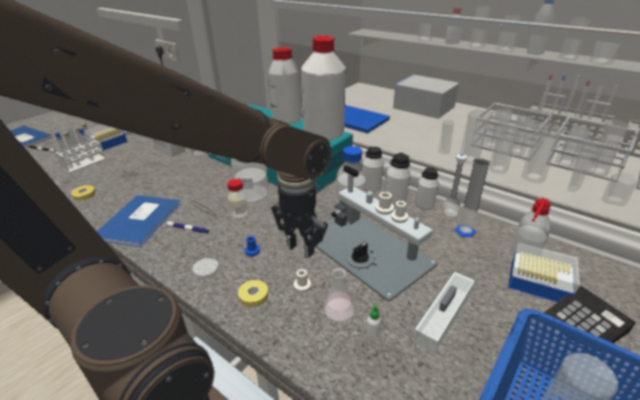

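Vertical reach works here. Descend and grip.

servo_tool(increments="0 0 0 -0.2 0 2 4;0 0 0 -0.2 0 4 4;0 0 0 -0.2 0 6 4;0 0 0 -0.2 0 8 4;0 0 0 -0.2 0 8.6 4;0 0 0 -0.2 0 8.6 4;0 0 0 -0.2 0 8.6 4")

```text
time: 29.48
eef_pos: [0.3849, 0.0715, 0.0322]
tcp_rot: [1.0, 0.002, 0.001, 0.0]
contact_force: [-0.3, -0.4, -0.4]
opening: 0.469
```

```bash
python3 -c "
from h import *
st();print(delta((.3845,.0717,.0325),-1.57)); im,d,K,W=cam('wrist');save('w22',im)"
```

```text
t 29.48 p [0.3849 0.0715 0.0322] yaw -1.566 z [ 0.002 -0.    -1.   ] F [-0.3 -0.4 -0.4] T [-0.06  0.01  0.01] op 40.0mm q [-0.08 -0.04  2.38  0.    0.79  1.49]
0.000 -0.002 0.004  -0.04 -0.02 -0.03
```

View pics/w22.png

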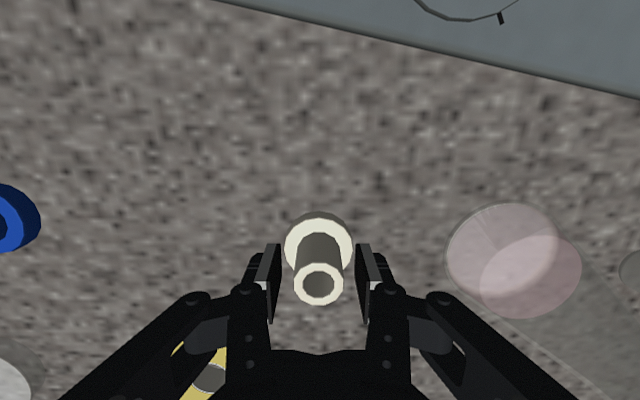

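servo_tool(increments="0 0 0 0 0 0 3;0 0 0 0 0 0 1.5;0 0 0 0 0 0 1.5;0 0 0 0 0 0 1.5;0 0 0 0 0 0 1.5;0 0 0 0 0 -3 1.5;0 0 0 0 0 -7 1.5;0 0 0 2 0 -11 1.5;0 0 0 5 0 -15 1.5;0 0 0 8 0 -18 1.5")

```text
time: 30.37
eef_pos: [0.4557, 0.0721, 0.2049]
tcp_rot: [1.0, 0.003, 0.001, 0.0]
contact_force: [0.3, -0.2, -0.2]
opening: 0.26
```

servo_tool(increments="0 0 0 0 0 0 1.5;0 0 0 0 0 0 1.5;0 0 0 0 0 0 1.5")

```text
time: 30.62
eef_pos: [0.4544, 0.072, 0.2012]
tcp_rot: [1.0, 0.002, -0.001, -0.0]
contact_force: [0.0, 0.4, -1.5]
opening: 0.261
```

```bash
python3 -c "
from held import *
st(); held('w23',0); st();print(delta((.6154,-.0881,.21),-.2))"
```

```text
t 30.62 p [0.4544 0.072  0.2012] yaw -1.566 z [-0.002  0.    -1.   ] F [ 0.   0.4 -1.5] T [-0.03 -0.   -0.01] op 22.3mm q [-0.06 -0.16  2.13 -0.    1.17  1.5 ]
n 1032 top z tool -0.013746686927918021 bottom below TCP 0.0313 centre fit [-0.0005 -0.0005] bbox c [-0.0006 -0.0005] ext [0.0235 0.0221] mean [ 0.0001 -0.0004 -0.0127]
t 30.67 p [0.4536 0.0721 0.2002] yaw -1.566 z [-0.004  0.    -1.   ] F [-0.5  0.1  0.1] T [-0.02  0.04  0.03] op 22.4mm q [-0.06 -0.16  2.13  0.    1.17  1.5 ]
-0.003 0.003 -1.366  16.10 16.10 -1.05
```

View pics/w23.png

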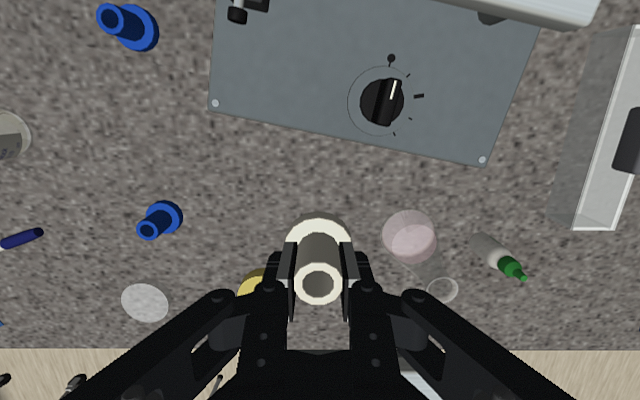

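servo_tool(increments="0 0 -0.12 2 2 -1 1.5;0 0 -0.24 4 4 -1 1.5;0 0 -0.36 6.5 6.5 -1 1.5;0 0 -0.48 9 9 -1 1.5;0 0 -0.6 11.5 11.5 -1 1.5;0 0 -0.72 14 14 -1 1.5;0 0 -0.84 16.1 16.1 -1 1.5;0 0 -0.96 16.1 16.1 -1 1.5;0 0 -1.08 16.1 16.1 -1 1.5;0 0 -1.2 16.1 16.1 -1 1.5")

```text
time: 31.5
eef_pos: [0.6155, -0.0884, 0.2089]
tcp_rot: [0.823, 0.569, -0.002, -0.002]
contact_force: [0.1, -0.6, -1.0]
opening: 0.267
```

servo_tool(increments="0 0 -0.1 0 0 0 1.5;0 0 -0.17 0 0 0 1.5;0 0 -0.17 0 0 0 1.5;0 0 -0.17 0 0 0 1.5;0 0 -0.17 0 0 0 1.5")

```text
time: 31.92
eef_pos: [0.6163, -0.088, 0.2109]
tcp_rot: [0.773, 0.634, -0.001, -0.001]
contact_force: [0.8, -0.9, 0.3]
opening: 0.263
```

```bash
python3 -c "
from held import *
st(); held('w24',0); st();print(delta((.6152,-.0875,.170),-.2))"
```

```text
t 31.92 p [ 0.6163 -0.088   0.2109] yaw -0.198 z [-0.002  0.001 -1.   ] F [ 0.8 -0.9  0.3] T [ 0.05  0.02 -0.02] op 22.4mm q [-0.3   0.2   1.74 -0.    1.2  -0.11]
n 1010 top z tool -0.01365576912698456 bottom below TCP 0.0313 centre fit [ 0.0007 -0.0012] bbox c [ 0.0006 -0.0008] ext [0.0244 0.0214] mean [ 0.0012 -0.0008 -0.0127]
t 31.97 p [ 0.6165 -0.0881  0.2113] yaw -0.197 z [-0.002  0.    -1.   ] F [ 0.7 -0.2  0.1] T [ 0.04  0.06 -0.01] op 22.6mm q [-0.3   0.2   1.74 -0.    1.2  -0.11]
-0.002 -0.000 0.003  0.03 -0.14 4.13
```

servo_tool(increments="0 0 0 -0.05 -0.1 1 1.5;0 0 0 -0.05 -0.1 2 1.5;0 0 0 -0.05 -0.1 3 1.5;0 0 0 -0.05 -0.1 4.1 1.5;0 0 0 -0.05 -0.1 4.1 1.5;0 0 0 -0.05 -0.1 4.1 1.5")

```text
time: 32.47
eef_pos: [0.6153, -0.0884, 0.1694]
tcp_rot: [0.773, 0.634, -0.001, -0.001]
contact_force: [0.4, -0.4, -0.4]
opening: 0.266
```

```bash
python3 -c "
from held import *
st();print(delta((.6153,-.0885,.160),-.2))"
```

```text
t 32.47 p [ 0.6153 -0.0884  0.1694] yaw -0.196 z [-0.003  0.001 -1.   ] F [ 0.4 -0.4 -0.4] T [-0.03 -0.03 -0.06] op 22.7mm q [-0.31  0.24  1.77 -0.    1.13 -0.11]
-0.003 -0.000 0.004  -0.01 0.00 0.94
```

servo_tool(increments="0 0 0 0 0 0.3 1.5;0 0 0 0 0 0.6 1.5;0 0 0 0 0 0.9 1.5;0 0 0 0 0 1.2 1.5;0 0 0 0 0 1.4 1.5;0 0 0 0 0 1.4 1.5")

```text
time: 32.97
eef_pos: [0.6159, -0.0885, 0.1566]
tcp_rot: [0.773, 0.635, -0.0, -0.0]
contact_force: [0.8, -0.3, -0.2]
opening: 0.266
```

```bash
python3 -c "
from held import *
st()"
```

```text
t 32.97 p [ 0.6159 -0.0885  0.1566] yaw -0.196 z [-0.001  0.    -1.   ] F [ 0.8 -0.3 -0.2] T [0.   0.01 0.03] op 22.7mm q [-0.31  0.26  1.78 -0.    1.1  -0.11]
```

servo_tool(increments="0 0 0 0 0 0.5 1.5;0 0 0 0 0 1 1.5;0 0 0 0 0 1.5 1.5;0 0 0 0 0 1.9 1.5;0 0 0 0 0 2.2 1.5;0 0 0 0 0 2.4 1.5;0 0 0 0 0 2.4 1.5")

```text
time: 33.55
eef_pos: [0.6161, -0.0886, 0.1365]
tcp_rot: [0.773, 0.635, -0.001, -0.001]
contact_force: [-7.2, 0.7, 13.3]
opening: 0.263
```

```bash
python3 -c "
from held import *
st()"
```

```text
t 33.55 p [ 0.6161 -0.0886  0.1365] yaw -0.196 z [-0.002  0.    -1.   ] F [-7.2  0.7 13.3] T [ 0.32  1.32 -0.02] op 22.4mm q [-0.31  0.28  1.79 -0.    1.07 -0.11]
```

servo_tool(increments="0 0 0 0 0 0 2.8;0 0 0 0 0 0 3.8;0 0 0 0 0 0 4.5;0 0 0 0 0 0 4.5;0 0 0 0 0 -3 4.5;0 0 0 0 0 -7 4.5;0 0 0 2 0 -11 5.5;0 0 0 4 0 -15 6.5;0 0 0 6 0 -18 8;0 0 0 6 0 -18 8")

```text
time: 34.38
eef_pos: [0.6313, -0.0272, 0.3234]
tcp_rot: [0.772, 0.636, 0.006, 0.006]
contact_force: [0.0, 0.6, 1.4]
opening: 0.936
```

```bash
python3 chk.py w25; python3 -c "
from h import *
im,d,K,W=cam('top');save('t25',im)
print(delta((.655,.124,.25),-.2))"
```

```text
t 34.38 p [ 0.6313 -0.0272  0.3234] yaw -0.193 z [ 0.016 -0.001 -1.   ] F [0.  0.6 1.4] T [ 0.01 -0.   -0.01] op 79.9mm q [-0.2   0.14  1.61  0.    1.38 -0.01]
wa zmax 0.1355 c-err [-0.0001 -0.0004] ext [0.017 0.017]
wb zmax 0.1504 c-err [ 0.001  -0.0014] ext [0.029 0.029]
sa zmax 0.1503 c-err [ 0.0003 -0.0004] ext [0.024 0.024]
sb zmax 0.1501 c-err [0.0011 0.0001] ext [0.023 0.024]
0.005 0.000 0.006  15.53 -0.41 6.55
```

View pics/w25.png

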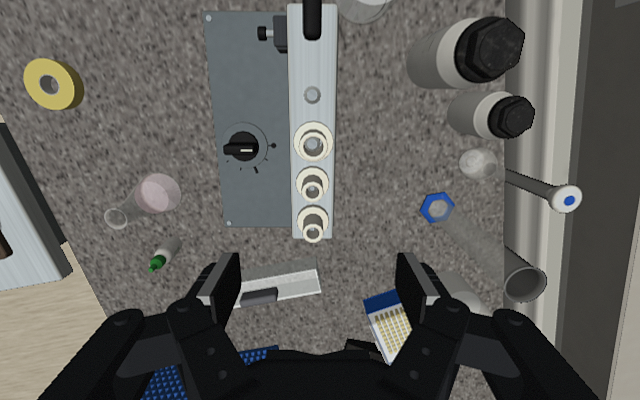

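View pics/t25.png

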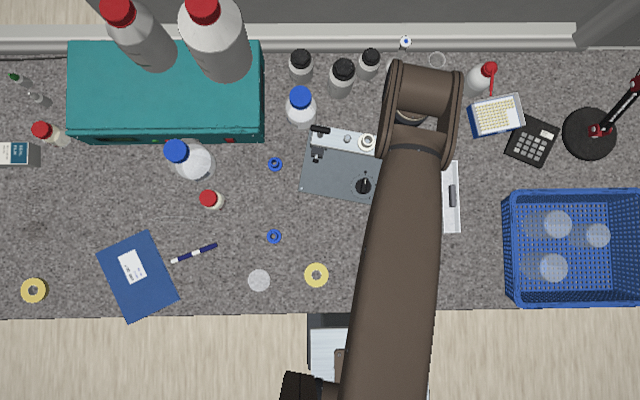

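All three sleeves are home (tops at z 0.150) and the knob is still on the dot. Next, look at the handle.

servo_tool(increments="0 0 0 3 -0.4 0 8;0 0 0 6 -0.4 0 8;0 0 0 9 -0.4 0 8;0 0 0 12 -0.4 0 8;0 0 0 15 -0.4 0 8;0 0 0 15 -0.4 0 8;0 0 0 15 -0.4 0 8;0 0 0 15 -0.4 0 8")

```text
time: 35.15
eef_pos: [0.6525, 0.1173, 0.3107]
tcp_rot: [0.773, 0.634, -0.002, -0.001]
contact_force: [-0.0, -1.3, -0.4]
opening: 0.937
```

Run:
```python
from fitd import *
st();im,d,K,W=cam('wrist'); save('w26',im); q=cloud(d,K,W)
m=(q[...,2]>.168)&(q[...,2]<.182)&(q[...,0]>.62)&(q[...,0]<.7)&(q[...,1]>.07)&(q[...,1]<.18)&(im.max(2)<90)
p=q[m]; print(m.sum(),p.mean(0)); c=cv2.minAreaRect((p[:,:2]*1000).astype(np.float32));print(c)
print(delta((c[0][0]/1000,c[0][1]/1000,.164),-.2))
```

```text
t 35.15 p [0.6525 0.1173 0.3107] yaw -0.196 z [-0.004 -0.001 -1.   ] F [-0.  -1.3 -0.4] T [ 0.02 -0.01 -0.03] op 80.0mm q [ 0.03  0.22  1.54 -0.    1.39  0.22]
815 [0.6582 0.1288 0.1745]
((658.2703247070312, 127.63681030273438), (47.90398406982422, 15.316118240356445), 78.544189453125)
-0.003 0.001 0.003  1.18 0.38 14.73
```

View pics/w26.png

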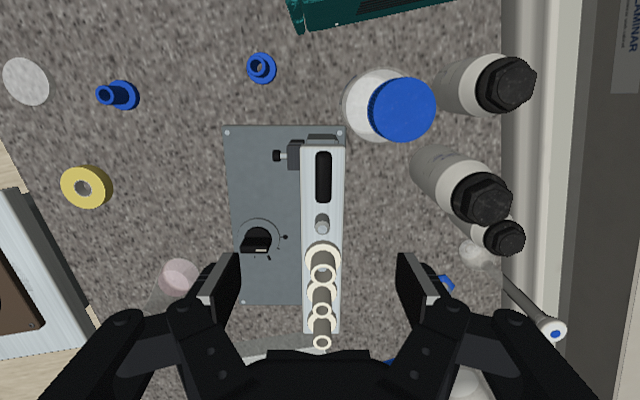

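Run:
```python
from fitd import *
im,d,K,W=cam('wrist'); q=cloud(d,K,W)
m=(im[...,2].astype(int)-im[...,0]>60)&(q[...,2]>.06)&(q[...,0]>.66); m[:, :350]=0
p=q[m]; print(m.sum(),p.min(0),p.max(0))
m=(q[...,2]>.05)&(q[...,0]>.68)&(q[...,0]<.8)&(abs(q[...,1]-.13)<.06)
p=q[m];print(p.min(0),p.max(0), np.percentile(p[:,0],[1,5,20]))
```

```text
3494 [ 0.7088 -0.0892  0.1174] [0.8739 0.2017 0.1909]
[0.68   0.07   0.0502] [0.8    0.19   0.3915] [0.6807 0.6836 0.6927]
```

Run:
```python
from fitd import *
im,d,K,W=cam('wrist'); q=cloud(d,K,W)
for u,v in((400,110),(370,110),(432,110),(400,80),(400,140),(355,110),(470,190)): print((u,v),q[v,u])
```

```text
(400, 110) [0.7336 0.1748 0.1842]
(370, 110) [0.7096 0.1794 0.1802]
(432, 110) [0.76   0.1695 0.1837]
(400, 80) [0.7363 0.1981 0.1835]
(400, 140) [0.7311 0.1498 0.1835]
(355, 110) [0.7031 0.1785 0.1252]
(470, 190) [0.7995 0.0827 0.1613]
```

servo_tool(increments="0 0 0 1 0.5 4 4;0 0 0 1 0.5 8 3.5;0 0 0 1 0.5 11 3.5;0 0 0 1 0.5 13 3.5;0 0 0 1 0.5 14.6 3.5;0 0 0 1 0.5 14.6 3.5;0 0 0 1 0.5 14.6 3.5", grip_force=80)

```text
time: 35.88
eef_pos: [0.6595, 0.126, 0.1663]
tcp_rot: [0.773, 0.634, -0.001, -0.001]
contact_force: [0.2, -0.2, 0.2]
opening: 0.413
```

```bash
python3 -c "
from h import *
st();print(delta((.6583,.1276,.164),-.2)); im,d,K,W=cam('wrist');save('w27',im)"
```

```text
t 35.88 p [0.6595 0.126  0.1663] yaw -0.197 z [-0.002 -0.    -1.   ] F [ 0.2 -0.2  0.2] T [-0.02  0.   -0.01] op 35.2mm q [ 0.04  0.35  1.65 -0.    1.15  0.24]
-0.002 0.001 0.003  0.14 -0.14 0.23
```

View pics/w27.png

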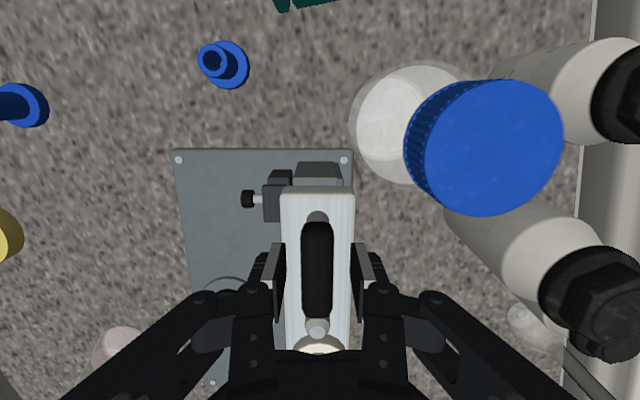

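servo_tool(increments="0 0 0 0.1 -0.1 0.2 2.5;0 0 0 0.1 -0.1 0.2 1;0 0 0 0.1 -0.1 0.2 1;0 0 0 0.1 -0.1 0.2 1;0 0 0 0.1 -0.1 0.2 1;0 0 0 0.1 -0.1 0.2 1")

```text
time: 36.43
eef_pos: [0.6593, 0.1283, 0.1676]
tcp_rot: [0.773, 0.634, 0.0, 0.0]
contact_force: [-4.6, -0.1, 6.1]
opening: 0.169
```

```bash
python3 -c "
from h import *
st()"
```

```text
t 36.43 p [0.6593 0.1283 0.1676] yaw -0.196 z [ 0.001  0.    -1.   ] F [-4.6 -0.1  6.1] T [-0.01  0.78 -0.08] op 14.5mm q [0.04 0.35 1.65 0.   1.15 0.24]
```

servo_tool(increments="0 0 0 0 0 -0.5 1;0 0 0 0 0 -1 1;0 0 0 0 0 -1.5 1;0 0 0 0 0 -2 1;0 0 0 0 0 -2.5 1;0 0 0 0 0 -3 1;0 0 0 0 0 -3.4 1;0 0 0 0 0 -3.7 1;0 0 0 0 0 -3.7 1;0 0 0 0 0 -3.7 1")

```text
time: 37.27
eef_pos: [0.6592, 0.1282, 0.1995]
tcp_rot: [0.773, 0.634, 0.0, -0.0]
contact_force: [5.6, 1.6, -12.5]
opening: 0.169
```

```bash
cat > lift.py <<'E'
from fitd import *
import sys
st(); im,d,K,W=cam('wrist'); save(sys.argv[1],im); q=cloud(d,K,W)
for n in('top',):
    pass
M=R.from_euler('z',-.2).as_matrix()
# arm top height around dryer y +85..+105 , sleeves' height
im2,d2,K2,W2=cam('top'); save(sys.argv[1]+'t',im2); q2=cloud(d2,K2,W2)
for nm,Q in(('wrist',q),('top',q2)):
    l=(Q-[.598,.007,0])@M
    for y0,y1,h in((.08,.105,''),(-.115,-.105,''),(.142,.149,'')):
        m=(abs(l[...,0]-.035)<.022)&(l[...,1]>y0)&(l[...,1]<y1)&(l[...,2]>.09)&(l[...,2]<.165)
        p=l[m]; print(nm,y0,m.sum(),"arm top z median", np.round(np.median(p[:,2]),4) if m.sum() else None)
E
python3 lift.py w28
```

```text
t 37.27 p [0.6592 0.1282 0.1995] yaw -0.196 z [-0.  0. -1.] F [  5.6   1.6 -12.5] T [ 0.16 -0.96 -0.07] op 14.4mm q [0.04 0.32 1.63 0.   1.2  0.24]
wrist 0.08 0 arm top z median None
wrist -0.115 0 arm top z median None
wrist 0.142 858 arm top z median 0.1353
top 0.08 0 arm top z median None
top -0.115 56 arm top z median 0.1349
top 0.142 0 arm top z median None
```

View pics/w28.png

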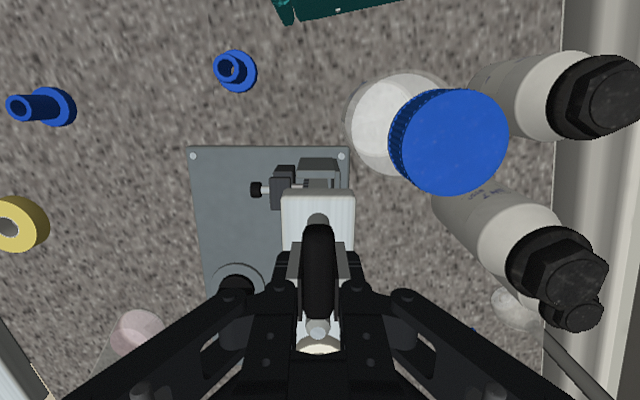

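Arm top is at 0.135, a lift of about 0.031, and the handle is held. Raise 14 mm more.

servo_tool(increments="0 0 0 0 0 -0.4 1;0 0 0 0 0 -0.8 1;0 0 0 0 0 -1.1 1;0 0 0 0 0 -1.3 1;0 0 0 0 0 -1.4 1;0 0 0 0 0 -1.4 1")

```text
time: 37.87
eef_pos: [0.6591, 0.1282, 0.2103]
tcp_rot: [0.773, 0.634, -0.0, -0.0]
contact_force: [10.6, 0.8, -20.7]
opening: 0.166
```

```bash
python3 lift.py w29
```

```text
t 37.87 p [0.6591 0.1282 0.2103] yaw -0.196 z [-0.001  0.001 -1.   ] F [ 10.6   0.8 -20.7] T [ 0.26 -1.84 -0.1 ] op 14.2mm q [0.04 0.31 1.62 0.   1.22 0.24]
wrist 0.08 0 arm top z median None
wrist -0.115 0 arm top z median None
wrist 0.142 854 arm top z median 0.1461
top 0.08 0 arm top z median None
top -0.115 58 arm top z median 0.1449
top 0.142 0 arm top z median None
```

servo_tool(increments="0 0 0 0 0 -0.1 1;0 0 0 0 0 -0.2 1;0 0 0 0 0 -0.3 1;0 0 0 0 0 -0.3 1")

```text
time: 38.3
eef_pos: [0.6591, 0.1282, 0.2107]
tcp_rot: [0.773, 0.634, -0.0, -0.001]
contact_force: [14.2, 2.5, -28.2]
opening: 0.166
```

```bash
python3 lift.py w30
```

```text
t 38.30 p [0.6591 0.1282 0.2107] yaw -0.197 z [-0.001  0.001 -1.   ] F [ 14.2   2.5 -28.2] T [ 0.28 -2.46 -0.06] op 14.1mm q [0.04 0.31 1.62 0.   1.22 0.24]
wrist 0.08 0 arm top z median None
wrist -0.115 0 arm top z median None
wrist 0.142 865 arm top z median 0.1464
top 0.08 0 arm top z median None
top -0.115 57 arm top z median 0.1456
top 0.142 0 arm top z median None
```

View pics/w30.png

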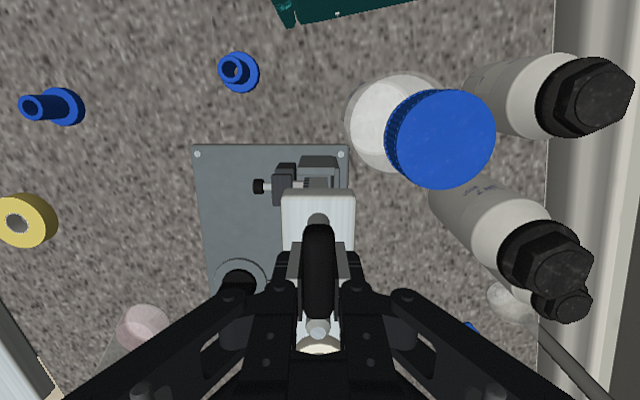

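```bash
python3 -c "
from h import *
im,d,K,W=cam('scene'); save('s30',cv2.resize(im[120:280,270:470],None,fx=4,fy=3.7,interpolation=cv2.INTER_CUBIC))"
```

```text
(no output)
```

View pics/s30.png

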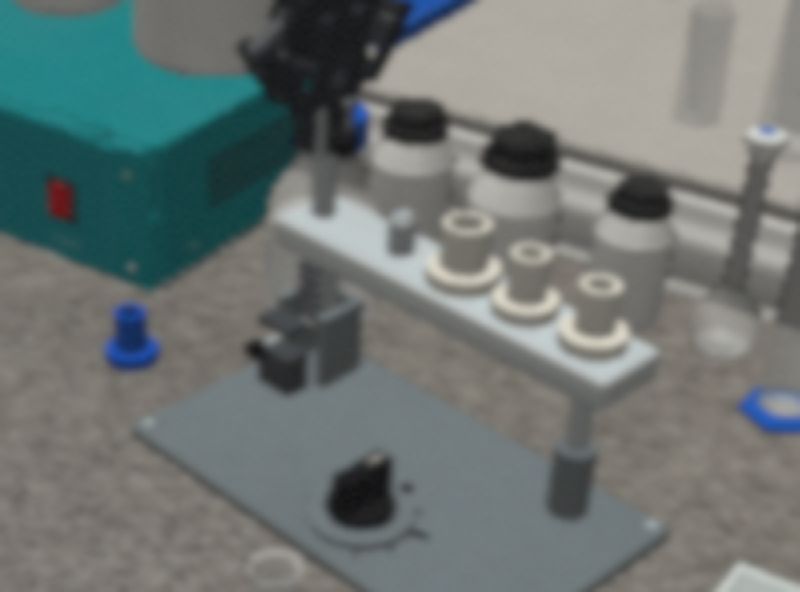

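Force is climbing without motion, at about 0.042. I'll relax the command rather than risk a jump past the fifth click, and see whether the pawl holds.

servo_tool(increments="0 0 0 0 0 0.2 1;0 0 0 0 0 0.4 1;0 0 0 0 0 0.6 1;0 0 0 0 0 0.8 1;0 0 0 0 0 0.8 1;0 0 0 0 0 0.8 1")

```text
time: 38.95
eef_pos: [0.6591, 0.1283, 0.2095]
tcp_rot: [0.773, 0.634, 0.0, -0.0]
contact_force: [5.3, 0.9, -13.2]
opening: 0.167
```

```bash
python3 lift.py w31
```

```text
t 38.95 p [0.6591 0.1283 0.2095] yaw -0.196 z [-0.  0. -1.] F [  5.3   0.9 -13.2] T [ 0.25 -1.   -0.05] op 14.2mm q [0.04 0.31 1.62 0.   1.22 0.24]
wrist 0.08 0 arm top z median None
wrist -0.115 0 arm top z median None
wrist 0.142 867 arm top z median 0.1453
top 0.08 0 arm top z median None
top -0.115 58 arm top z median 0.1448
top 0.142 0 arm top z median None
```

servo_tool(increments="0 0 0 0 0 0.2 1;0 0 0 0 0 0.4 1;0 0 0 0 0 0.5 1;0 0 0 0 0 0.5 1;0 0 0 0 0 0.5 1")

```text
time: 39.47
eef_pos: [0.6592, 0.1283, 0.2075]
tcp_rot: [0.773, 0.635, 0.0, 0.0]
contact_force: [0.3, 0.9, -2.7]
opening: 0.168
```

```bash
python3 lift.py w32
```

```text
t 39.47 p [0.6592 0.1283 0.2075] yaw -0.196 z [ 0.  0. -1.] F [ 0.3  0.9 -2.7] T [ 0.06  0.01 -0.06] op 14.3mm q [0.04 0.31 1.62 0.   1.21 0.24]
wrist 0.08 0 arm top z median None
wrist -0.115 0 arm top z median None
wrist 0.142 851 arm top z median 0.1434
top 0.08 0 arm top z median None
top -0.115 56 arm top z median 0.1424
top 0.142 0 arm top z median None
```

servo_tool(increments="0 0 0 0 0 0.2 1;0 0 0 0 0 0.3 1;0 0 0 0 0 0.3 1;0 0 0 0 0 0.3 1")

```text
time: 39.9
eef_pos: [0.6593, 0.1283, 0.207]
tcp_rot: [0.773, 0.635, 0.0, 0.0]
contact_force: [-5.4, -0.2, 6.9]
opening: 0.164
```

```bash
python3 lift.py w33
```

```text
t 39.90 p [0.6593 0.1283 0.207 ] yaw -0.196 z [ 0.001 -0.    -1.   ] F [-5.4 -0.2  6.9] T [ 0.1  0.9 -0.1] op 14.0mm q [ 0.04  0.31  1.62 -0.    1.21  0.24]
wrist 0.08 0 arm top z median None
wrist -0.115 0 arm top z median None
wrist 0.142 867 arm top z median 0.143
top 0.08 0 arm top z median None
top -0.115 58 arm top z median 0.1427
top 0.142 0 arm top z median None
```

It now carries a downward push at 0.207, a rise of 0.039 to 0.040: resting on the fourth click. Release.

servo_tool(increments="0 0 0 0 0 -0.2 2.5;0 0 0 0 0 -0.2 3.5;0 0 0 0 0 -0.2 3.5;0 0 0 0 0 -0.2 3.5;0 0 0 0 0 -3 3.5;0 0 0 0 0 -6 4;0 0 0 0 0 -9 5;0 0 0 -3 0 -11 6.5;0 0 0 -6 0 -11 8;0 0 0 -6 0 -11 8")

```text
time: 40.83
eef_pos: [0.6481, 0.0653, 0.3158]
tcp_rot: [0.774, 0.633, 0.001, 0.002]
contact_force: [0.5, 0.5, -0.2]
opening: 0.934
```

```bash
python3 lift.py w34;python3 -c "
from h import *
print(delta((.532,.0105,.25),1.371))"
```

```text
t 40.83 p [0.6481 0.0653 0.3158] yaw -0.199 z [ 0.004 -0.003 -1.   ] F [ 0.5  0.5 -0.2] T [0.07 0.02 0.03] op 79.8mm q [-0.05  0.19  1.56 -0.    1.38  0.15]
wrist 0.08 764 arm top z median 0.1442
wrist -0.115 53 arm top z median 0.1443
wrist 0.142 170 arm top z median 0.1439
top 0.08 0 arm top z median None
top -0.115 58 arm top z median 0.1431
top 0.142 35 arm top z median 0.143
0.000 -0.000 -1.569  -7.95 -10.18 6.30
```

View pics/w34.png

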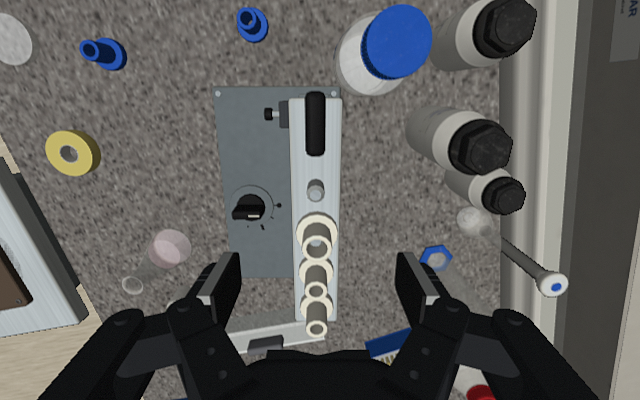

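Lift reads 0.040 after release. Last, the knob.

servo_tool(increments="0 0 -0.12 -1.5 -2 0 8;0 0 -0.24 -3 -4 1 8;0 0 -0.36 -4.5 -6 2 8;0 0 -0.48 -6 -8 3 8;0 0 -0.6 -8 -10.2 5 8;0 0 -0.72 -8 -10.2 6.3 8;0 0 -0.84 -8 -10.2 6.3 8;0 0 -0.96 -8 -10.2 6.3 8;0 0 -1.08 -8 -10.2 6.3 8;0 0 -1.2 -8 -10.2 6.3 8")

```text
time: 41.77
eef_pos: [0.5315, 0.0117, 0.249]
tcp_rot: [0.276, 0.961, 0.0, -0.001]
contact_force: [-0.4, -0.6, -0.4]
opening: 0.942
```

servo_tool(increments="0 0 -0.12 0 0 0 5;0 0 -0.24 0 0 0 5;0 0 -0.37 0 0 0 5;0 0 -0.37 0 0 0 5;0 0 -0.37 0 0 0 5")

```text
time: 42.18
eef_pos: [0.5317, 0.0114, 0.2493]
tcp_rot: [0.099, 0.995, 0.0, -0.001]
contact_force: [-0.4, 0.2, -0.3]
opening: 0.588
```

```bash
python3 -c "
from h import *
st();im,d,K,W=cam('wrist'); save('w35',im);np.savez('w35.npz',im=im,d=d,K=K,W=W)
print(delta((.531,.010,.10),1.371))"
```

```text
t 42.18 p [0.5317 0.0114 0.2493] yaw 1.372 z [-0.002  0.    -1.   ] F [-0.4  0.2 -0.3] T [-0.   -0.01 -0.01] op 50.2mm q [-0.17 -0.03  1.92  0.    1.25 -1.54]
0.000 -0.001 0.001  0.03 -0.14 14.95
```

View pics/w35.png

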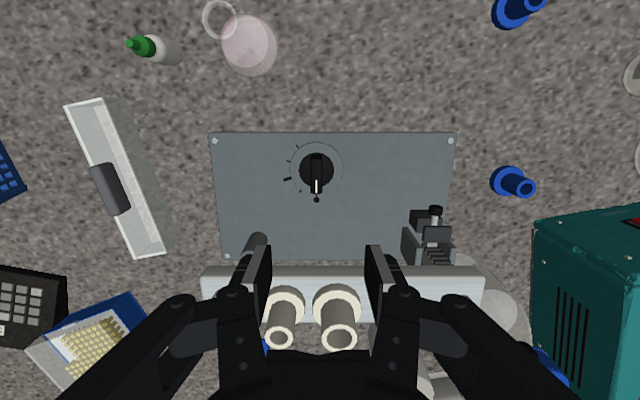

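servo_tool(increments="0 0 0 0 -0.1 4 4.5;0 0 0 0 -0.1 8 4.5;0 0 0 0 -0.1 12 4.5;0 0 0 0 -0.1 15 4.5;0 0 0 0 -0.1 17 4.5;0 0 0 0 -0.1 19 4.5;0 0 0 0 -0.1 20.5 4.5;0 0 0 0 -0.1 20.5 4.5;0 0 0 0 -0.1 20.5 4.5")

```text
time: 42.98
eef_pos: [0.531, 0.01, 0.0444]
tcp_rot: [0.099, 0.995, 0.0, -0.001]
contact_force: [1.0, -0.1, 0.4]
opening: 0.527
```

```bash
python3 -c "
from h import *
st();print(delta((.531,.010,.044),1.371));im,d,K,W=cam('wrist'); save('w36',im)"
```

```text
t 42.98 p [0.531  0.01   0.0444] yaw 1.373 z [-0.002  0.    -1.   ] F [ 1.  -0.1  0.4] T [ 0.02 -0.01 -0.05] op 45.0mm q [-0.17  0.24  2.05  0.    0.86 -1.55]
-0.000 -0.002 0.002  0.00 -0.00 0.04
```

View pics/w36.png

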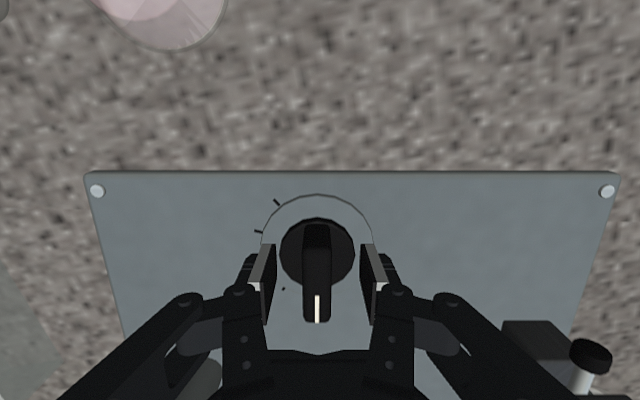

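servo_tool(increments="0 0 0 0 0 0 2.5;0 0 0 0 0 0 1;0 0 0 0 0 0 1;0 0 0 0 0 0 1;0 0 0 0 0 0 1;0 0 0.1 0 0 0 1;0 0 0.2 0 0 0 1;0 0 0.3 0 0 0 1;0 0 0.4 0 0 0 1;0 0 0.5 0 0 0 1", grip_force=40)

```text
time: 43.87
eef_pos: [0.5328, 0.0094, 0.0469]
tcp_rot: [0.344, 0.939, 0.0, 0.001]
contact_force: [-2.3, -1.4, 6.0]
opening: 0.154
```

servo_tool(increments="0 0 0.1 0 0 0 1;0 0 0.2 0 0 0 1;0 0 0.3 0 0 0 1;0 0 0.4 0 0 0 1;0 0 0.5 0 0 0 1;0 0 0.6 0 0 0 1;0 0 0.68 0 0 0 1;0 0 0.72 0 0 0 1;0 0 0.72 0 0 0 1;0 0 0.72 0 0 0 1")

```text
time: 44.7
eef_pos: [0.5331, 0.0095, 0.0469]
tcp_rot: [0.651, 0.759, 0.001, 0.001]
contact_force: [-0.2, -0.0, 4.9]
opening: 0.158
```

```bash
python3 -c "
from h import *
st()"
```

```text
t 44.70 p [0.5331 0.0095 0.0469] yaw 0.154 z [ 0.003 -0.001 -1.   ] F [-0.2 -0.   4.9] T [-0.19  0.11 -0.07] op 13.5mm q [-0.17  0.23  2.05  0.    0.86 -0.33]
```

Turned to 1.219. Release, rise and check everything.

servo_tool(increments="0 0 0 0 0 0 2.5;0 0 0 0 0 0 4;0 0 0 0 0 0 4.5;0 0 0 0 0 0 4.5;0 0 0 0 0 -4 4.5;0 0 0 0 0 -8 4.5;0 0 0 0 0 -12 5.5;0 0 0 0 0 -16 6.5;0 0 0 0 0 -20 8;0 0 0 0 0 -23 8")

```text
time: 45.53
eef_pos: [0.5322, 0.0097, 0.2791]
tcp_rot: [0.651, 0.759, 0.001, 0.002]
contact_force: [1.0, 0.5, 0.4]
opening: 0.932
```

servo_tool(increments="0 0 0 2 0 0 8;0 0 0 2 0 0 8;0 0 0 2 0 0 8")

```text
time: 45.78
eef_pos: [0.5282, 0.0299, 0.2749]
tcp_rot: [0.65, 0.76, -0.0, -0.0]
contact_force: [-0.5, -0.5, -0.0]
opening: 0.938
```

```bash
python3 lift.py w37
python3 - <<'E'
from fitd import *
im,d,K,W=cam('wrist'); np.savez('w37.npz',im=im,d=d,K=K,W=W); q=cloud(d,K,W)
for n,c,w in(("wb",(.634,.0098),1),("sa",(.6241,-.0391),0),("sb",(.6144,-.0879),0)):
    r=np.hypot(q[...,0]-c[0],q[...,1]-c[1]); p=q[(r<(.019 if w else .016))&(q[...,2]>.18)&(q[...,2]<.21)]
    if len(p)>5: print(n,"zmax %.4f"%np.percentile(p[:,2],95),"c-err",np.round((p.min(0)+p.max(0))[:2]/2-c,4))
u,v=proj([.532,.01,.05],K,W)[0].astype(int); print(u,v)
y0=max(0,v-45);x0=u-60; save("w37b",cv2.resize(im[y0:v+45,x0:u+60],None,fx=6,fy=6,interpolation=cv2.INTER_CUBIC)); print(x0,y0)
im,d,K,W=cam('top'); save('t37',im)
E
```

```text
t 45.78 p [0.5282 0.0299 0.2749] yaw 0.155 z [-0. -0. -1.] F [-0.5 -0.5 -0. ] T [0.01 0.01 0.05] op 80.1mm q [-0.14 -0.06  1.9  -0.    1.3  -0.29]
wrist 0.08 1418 arm top z median 0.1443
wrist -0.115 101 arm top z median 0.1444
wrist 0.142 383 arm top z median 0.1438
top 0.08 175 arm top z median 0.1424
top -0.115 0 arm top z median None
top 0.142 35 arm top z median 0.1423
wb zmax 0.1900 c-err [ 0.0005 -0.0014]
sb zmax 0.1897 c-err [-0.     -0.0002]
319 184
259 139
```

View pics/w37b.png

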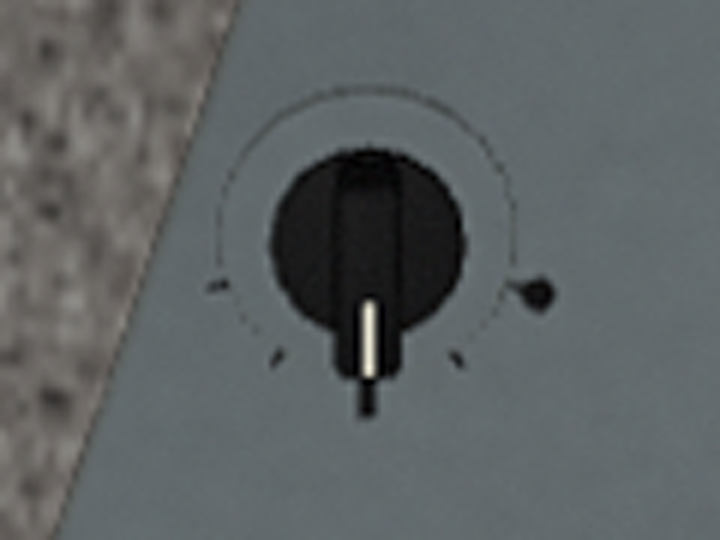

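View pics/w37.png

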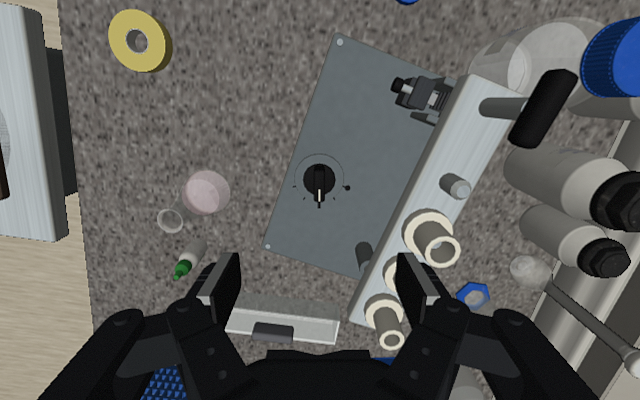

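View pics/t37.png

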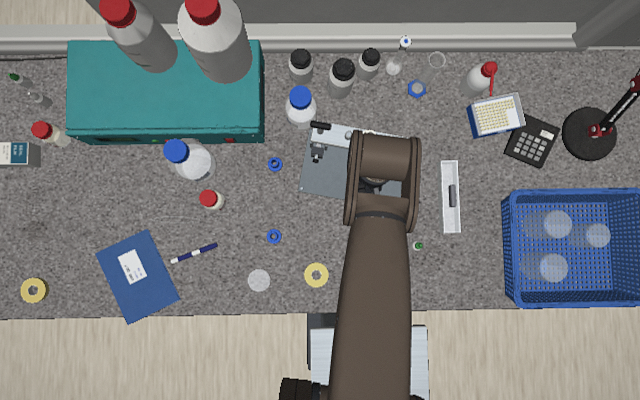

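Everything checks: the pointer is on the long thick mark (crop 367,400), the arm is at 0.040, the sleeve tops in view are at 0.190, the cover is upright and the gripper is clear. Handing in.

```bash
python3 -c "
from h import *
print(ctrl.sign_off())"
```

```text
the job is handed in; nothing more can be done
None
```

The glassware dryer is ready and the job was handed in at about 46 s; no verdict was reported. I shut the air knob, stood the cover on the worktop and pushed the sleeves home. Then I raised the arm four clicks and turned the knob to the long thick mark.

- **Sleeves:** only three were in the scene, one wide and two slim. With the arm down, all three were home, with tops at about 0.150 m and centres within 2 mm of their spigots. After lifting, the wide one and one slim were re-measured, still home at 0.190 m. The middle slim was hidden behind a finger in that last measurement.
- **Near slim sleeve:** it had shifted a couple of centimetres towards the robot partway through, so I measured its position again before picking it up.
- **Arm:** after letting go it rests at 0.040 m. While lifting, it stopped moving at about 0.042 m as the pull reached about 28 N, so I eased off instead of going to 0.045. It then settled on the fourth click.
- **Knob:** about 1.22 rad, with the pointer on the long thick mark in an enlarged picture.
- **Cover:** upright and clear of the dryer.
- **Flask and bottles:** I touched none of them. In the last pictures they stood upright and looked unmoved, though I did not measure their positions.
- **Robot:** the gripper was open and clear of everything at hand-in.

One slip: after shutting the knob I sent the turn command a second time, but it only spun the opening gripper. A picture afterwards showed the knob still shut.

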